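Change over the cup dryer and start it

ROBOT

A 6-joint arm with a two-finger parallel gripper is mounted at the origin on the work surface. World frame = base frame: x ahead of the robot, y to its left, z up, the work surface at z = 0. Lengths are in m, angles in rad, forces in N, time in s.
With the tool pointing down it reaches from about 0.25 to 0.775 m from the base axis. Payload 8.9 kg.
Tool frame: the origin (TCP) lies at the very end of the fingers, on their centre line; the grasp point (between the pads) lies 19 mm behind it; z points along the fingers, y is the line along which they close (so a half turn about z gives the same grasp; the last joint's range is limited). The gripper opens to 85 mm and grips with 20 to 120 N. Pads are 22 mm wide; open, the fingers measure 114 mm over their backs; the gripper's body (76 mm by 85 mm) begins 54 mm behind the grasp point. The pads swing forward as they close: fully open they stand 13 mm farther back than shut.
Start: joints at [-1.294, 0.291, -0.153, 1.127, 0, 1.431], TCP at [0.212, -0.48, 0.231] pointing down, gripper open.
Joint ranges: [-2.52, 2.52], [-0.91, 1.74], [-1.3, 1.37], [-1.96, 2.02], [-1.52, 1.47], [-3.14, 3.14]. Speed limits (rad/s): [2.22, 2.22, 2.79, 3.14, 3.14, 3.14].

INTERFACE

Orientations are given as a 3x3 rotation matrix whose columns are the frame's x, y, z axes.
In Python, from cell import get_obs, optics, robot gives the robot as it stands.
- The arm moves only by the tool jog_arm, never from a script. Its argument "increments" is a list of rows, each a list of 7 numbers: the shift along the tool's x, y, z in units of 800 mm (1.0 is 800 mm), then the turn, a rotation vector about the tool's x, y, z in units of 180 degrees (1.0 is 180 degrees), then the opening, from -1 (shut) to 1 (fully open). In form: [[tx, ty, tz, ax, ay, az, hand], ...]. A call has 1 to 20 rows; each row shifts and turns the commanded pose from where the row before left it, along the tool's axes as they then stand; what a row does not reach is not made up. A row lasts 1/10 s, in which the tool goes at most 50 mm and 8.59 degrees, less where a joint would pass 70% of its speed; a pose out of reach is approached as far as the arm can. A call with a number of a shift or a turn outside -1 to 1 is refused whole. A call with a gripper value outside its range is refused whole. The fingers move at their own pace and stop on an object; "newtons" is the grip in N (left out, the last holds). Time passes only in rows, so rows that do not move let the fingers close. It gives the time, the measured TCP pose, the force, the opening and the grip force at its end, in the units of the state.
- get_obs(): the state, without advancing time (a new reading comes with each control period).
- optics.grab_frame(name): name is "side" or "top" or "wrist"; returns the picture (420x560x3 uint8, red, green, blue); there is no depth.
- optics.camera_model(name): a dict with "intrinsics" (3x3 intrinsics, pixels), "eye" and "orientation" of the camera in the world. Camera axes: x right, y down, z forward; pixel columns grow to the right and rows downward; lengths in m; the calibration is good to about 2 mm. The wrist camera is an equidistant fisheye: a pixel r from the principal point sees the ray r / f radians off the axis. A picture is of the moment at which its call begins: read the wrist's pose just before it. camera_model takes no time and is no camera call; for the wrist camera it gives the pose at the moment of the call.
- robot.hand_in(): hands the job in; it is judged then, once.
Trained networks look in the newest picture that a camera, given by its name, has taken for a name from the list of things; names that differ only in an ending like _2 or _b are one class to them, and where a whole thing is asked for, a point or a joint stands for the part that bears it (a point fixed in the world has none). Each returns a list of dicts, best first, with "conf" (0 to 1); they miss things now and then, are a little off and sometimes report something else, mostly with a low value. They report only what shows in the picture. A call takes as long as a camera call. They do not tell look-alikes from the thing itself.
- optics.look_for(camera, target): "box" ([left, top, right, bottom] as shares, 0 to 1, of the picture: columns of its width, rows of its height, round what is visible of it).
- optics.masks_of(camera, target): "region" (420x560 bool, what is visible of it) and "box" ([left, top, right, bottom] as shares, 0 to 1, of the picture: columns of its width, rows of its height, round what is visible of it).
- optics.place_of(camera, target): "point" ([column, row] as shares, 0 to 1, of the picture: columns of its width, rows of its height: a listed point, or the origin of a listed thing).
The state is a dict: "clock": time; "q": joint angles; "dq": joint speeds; "effort": joint torques, N m; "ee_pos": TCP position; "tool_rot": TCP orientation; "wrist_force": force on the tool from outside, world axes, zero at the start; "wrist_torque": the same for the moment, N m; "gripper_width": opening from 0.0 (shut) to 1.0 (fully open); "grip_force": force on a finger pad.
Only numpy, scipy, OpenCV 4.12 (cv2) and the standard library are available. Lean on these libraries where they do the work, as an engineer would, in place of code of your own. Each camera call takes 0.05 s, during which the arm holds its last target. There are 200 camera calls.

TASK

Lift the dry steel beakers off the cup dryer's pegs and stand them mouth-down on the round wooden board, and hang every washed white cup from the mat mouth-down on a peg of its own, pushed on until its floor sits on the peg's tip. Only when all that is done, flip the guard cover of the dryer's control box up and back until it stays up by itself, then press the start button beneath it right down and let go. Finish by swinging the cover shut again. Do not disturb the jars or the little dish.

Things in the scene. Friction and masses are not known exactly. Their poses are not given: they have to be found in the camera images.
- cup1: Washed white ceramic cup without handle, a plain straight round cup 60 mm across and 66 mm tall, wall 3.5 mm, base 5 mm thick (inside 53 mm across, 61 mm deep), about 0.15 kg. Starts mouth-down on the mat; two or three of the three are present. Origin: centre of its mouth (on the mat); z runs along its axis to the closed base, so z is up when it is mouth-down.
- cup1_floor (a point): Centre of the inner floor of cup1: 61 mm along its z from its origin, 5 mm inside the closed end.
- cup2: Washed white ceramic cup without handle, a plain straight round cup 60 mm across and 66 mm tall, wall 3.5 mm, base 5 mm thick (inside 53 mm across, 61 mm deep), about 0.15 kg. Starts mouth-down on the mat; two or three of the three are present. Origin: centre of its mouth (on the mat); z runs along its axis to the closed base, so z is up when it is mouth-down.
- cup2_floor (a point): Centre of the inner floor of cup2: 61 mm along its z from its origin, 5 mm inside the closed end.
- cup3: Washed white ceramic cup without handle, a plain straight round cup 60 mm across and 66 mm tall, wall 3.5 mm, base 5 mm thick (inside 53 mm across, 61 mm deep), about 0.15 kg. Starts mouth-down on the mat; two or three of the three are present. Origin: centre of its mouth (on the mat); z runs along its axis to the closed base, so z is up when it is mouth-down.
- cup3_floor (a point): Centre of the inner floor of cup3: 61 mm along its z from its origin, 5 mm inside the closed end.
- beaker1: Dry steel beaker, straight and round, 58 mm across and 92 mm tall, wall 3 mm, base 5 mm thick (inside 52 mm across, 87 mm deep), about 0.14 kg. Starts hanging mouth-down on one of the dryer's pegs, its inner floor on the tip; two or three of the three are present. Origin: centre of its mouth; z runs along its axis to the closed base.
- beaker2: Dry steel beaker, straight and round, 58 mm across and 92 mm tall, wall 3 mm, base 5 mm thick (inside 52 mm across, 87 mm deep), about 0.14 kg. Starts hanging mouth-down on one of the dryer's pegs, its inner floor on the tip; two or three of the three are present. Origin: centre of its mouth; z runs along its axis to the closed base.
- beaker3: Dry steel beaker, straight and round, 58 mm across and 92 mm tall, wall 3 mm, base 5 mm thick (inside 52 mm across, 87 mm deep), about 0.14 kg. Starts hanging mouth-down on one of the dryer's pegs, its inner floor on the tip; two or three of the three are present. Origin: centre of its mouth; z runs along its axis to the closed base.
- dryer: Fixed cup dryer on the counter: white base 170 x 440 x 35 mm (x, y, z) with three grey pegs in a row along its y, 105 mm apart, and at its +y end a grey control box (105 x 100 mm, top 60 mm above the counter). Origin: centre of its underside; its x axis points away from the robot (yaw within 0.15 rad).
- peg1_tip (a point): Tip of peg 1 (1 at the dryer's -y end, 3 by the control box), 144 mm above the counter. The peg leans towards the robot: its direction, foot to tip, is (-sin 25, 0, cos 25 degrees) in the dryer's axes. Round bar 32 mm thick with a rounded tip, 120 mm long. A cup or beaker rests with its inner floor on the tip, up to 12 mm off-centre and leaning up to 20 degrees off the peg.
- peg2_tip (a point): Tip of peg 2 (1 at the dryer's -y end, 3 by the control box), 144 mm above the counter. The peg leans towards the robot: its direction, foot to tip, is (-sin 25, 0, cos 25 degrees) in the dryer's axes. Round bar 32 mm thick with a rounded tip, 120 mm long. A cup or beaker rests with its inner floor on the tip, up to 12 mm off-centre and leaning up to 20 degrees off the peg.
- peg3_tip (a point): Tip of peg 3 (1 at the dryer's -y end, 3 by the control box), 144 mm above the counter. The peg leans towards the robot: its direction, foot to tip, is (-sin 25, 0, cos 25 degrees) in the dryer's axes. Round bar 32 mm thick with a rounded tip, 120 mm long. A cup or beaker rests with its inner floor on the tip, up to 12 mm off-centre and leaning up to 20 degrees off the peg.
- cover (a joint): Guard cover over the start button, angle in rad: 0 shut (level), 1.85 fully open (leaning back 16 degrees beyond upright, where it stays by its weight). Let go below about 1.6 it falls shut, beyond about 1.7 it falls open. Black frame with a clear window, 100 x 84 mm, 70 g, with side skirts 20 mm deep; a tab at its free edge.
- cover_hinge (a point): Middle of the cover's hinge line, 94.5 mm above the counter on the far (+x) side of the control box; the line runs along the dryer's y. The cover's free edge swings up and then away from the robot.
- cover_tab (a point): Middle of the cover's black tab, 113 mm from the hinge line. It sticks out of the middle of the free edge (towards the robot when shut) in the cover's plane: 25 mm long, 16 mm wide along the dryer's y, 8 mm thick, 55 mm free below it when shut. Pinched across its width from above, it turns between the pads as the cover swings.
- start (a joint): Start button's travel in m: 0 up, 0.006 fully down (about 5 N); it springs back.
- start_top (a point): Centre of the top of the white start button (28 mm across), facing up, 82 mm above the counter, under the cover and 75 mm from the hinge line towards the robot.
- board_top (a point): Centre of the top of the fixed round wooden board, 220 mm across, 25 mm thick, to one side of the robot (left or right varies).
- mat: Fixed black rubber mat, 200 x 240 x 3 mm (x, y, z), on the other side from the board; origin at the centre of its underside. The cups start on it, at least 75 mm apart between axes.
- jar_tall: Bystander: closed glass jar with wooden lid, 80 mm across, 170 mm tall, origin under its centre. Leave alone.
- jar_low: Bystander: closed glass jar with wooden lid, 80 mm across, 130 mm tall, origin under its centre. Leave alone.
- dish: Bystander: small white dish, 90 mm across, 30 mm tall, between the robot and the dryer, origin under its centre. Leave alone.
There are look-alikes about, which are no part of the job. What is shaped like the beaker3 but blue, green or orange is not meant.

How it is judged:
On the way, in this order (a step that is already met when the one before it is completed fails the run):
1. the beakers stand mouth-down on the board and the cups are seated on the pegs, all let go (distance between any of peg1_tip, peg2_tip, peg3_tip and cup1_floor below 0.022 m and angle between each of cup1, cup2, cup3's own z axis and vertical below 0.8 rad and distance between any of peg1_tip, peg2_tip, peg3_tip and cup2_floor below 0.022 m and distance between any of peg1_tip, peg2_tip, peg3_tip and cup3_floor below 0.022 m and horizontal distance between each of beaker1, beaker2, beaker3 and board_top below 0.1 m and angle between each of beaker1, beaker2, beaker3's own z axis and vertical below 0.1 rad and z of beaker1 in the frame of board_top between -0.006 and 0.008 m and z of beaker2 in the frame of board_top between -0.006 and 0.008 m and z of beaker3 in the frame of board_top between -0.006 and 0.008 m and contact force between the fingers and beaker1 below 0.1 N and contact force between the fingers and beaker2 below 0.1 N and contact force between the fingers and beaker3 below 0.1 N and contact force between the fingers and cup1 below 0.1 N and contact force between the fingers and cup2 below 0.1 N and contact force between the fingers and cup3 below 0.1 N), for 0.3 s.
2. the guard cover stands open by itself (value of joint cover above 1.6 rad and contact force between the fingers and cover below 0.1 N), for 0.3 s.
3. the start button is pressed right down, the cover still up (value of joint cover above 1.6 rad and value of joint start above 0.0045 m), for 0.05 s.
4. the guard cover is shut again (value of joint cover below 0.1 rad and value of joint start below 0.002 m), for 0.2 s.
At the end, for the whole second after the job is handed in: Beakers mouth-down on the board (axis within 100 mm of its centre, tilt under 0.1 rad); cups mouth-down (tilt under 0.8 rad), each inner floor within 22 mm of a peg tip; all below 0.02 m/s; cover shut again (under 0.1 rad); button back up (under 2 mm) (all of step 4 and distance between any of peg1_tip, peg2_tip, peg3_tip and cup1_floor below 0.022 m and angle between each of cup1, cup2, cup3's own z axis and vertical below 0.8 rad and distance between any of peg1_tip, peg2_tip, peg3_tip and cup2_floor below 0.022 m and distance between any of peg1_tip, peg2_tip, peg3_tip and cup3_floor below 0.022 m and horizontal distance between each of beaker1, beaker2, beaker3 and board_top below 0.1 m and angle between each of beaker1, beaker2, beaker3's own z axis and vertical below 0.1 rad and z of beaker1 in the frame of board_top between -0.006 and 0.008 m and z of beaker2 in the frame of board_top between -0.006 and 0.008 m and z of beaker3 in the frame of board_top between -0.006 and 0.008 m and linear speed of each of beaker1, beaker2, beaker3, cup1, cup2, cup3 below 0.02 m/s); the robot touches nothing.
It fails at once if the tall jar is shoved more than 30 mm or tipped over (distance of jar_tall from where it was at the start of the episode above 0.03 m or angle between jar_tall's own z axis and vertical above 0.4 rad).
It fails at once if the low jar is shoved more than 30 mm or tipped over (distance of jar_low from where it was at the start of the episode above 0.03 m or angle between jar_low's own z axis and vertical above 0.4 rad).
It fails at once if the dish is shoved more than 30 mm or tipped over (distance of dish from where it was at the start of the episode above 0.03 m or angle between dish's own z axis and vertical above 0.4 rad).
Of cup1, cup2, cup3 only 2 to 3 are there at a start; the rules pass over those that are not, and their reading is None.
Of beaker1, beaker2, beaker3 only 2 to 3 are there at a start; the rules pass over those that are not, and their reading is None.
At some moment in a run one of cup1, cup2, cup3 may be knocked a few centimetres aside while the robot is not near it.
It also fails if it takes over 210 s, if anything falls off the work surface, if the arm or the gripper's body presses on something with over 40 N, if the wrist force passes 120 N, or if a joint passes its speed limit or range.

## Working session

There is one attempt and no reset: what is moved stays moved. The work goes in short steps, Python scripts to look and compute and a tool call to move; the robot and the scene stay as the last step left them, time stands still between calls to the robot, and variables do not carry over. Pictures are saved under pics/ and viewed, at most 14 in all, crops included, and the job is handed in when it is done.

Besides the shell and the picture viewer there is one more tool, called after "Call:" as name([rows], argument=value, ...), one row to a line, values as JSON. jog_arm: Moves the arm, as the interface text tells. Shifts and turns lie within -1 to 1; 1 stands for 800 mm of shift or 180 degrees of turn. Its arguments: {"type":"object","properties":{"increments":{"type":"array"},"newtons":{"type":"number"}},"required":["increments"]}

```bash
ls; mkdir -p pics
python3 - <<'E'
from cell import get_obs, optics, robot
import cv2, numpy as np
np.set_printoptions(precision=4,suppress=True)
o=get_obs(); print({k:np.round(v,3).tolist() for k,v in o.items()})
ims=[]
for n in ("side","top"):
    im=optics.grab_frame(n); cv2.imwrite(f"pics/{n}0.png",im[:,:,::-1])
    m=optics.camera_model(n); print(n,m)
    for t in ("cup1","beaker1","dryer","peg1_tip","peg2_tip","peg3_tip","board_top","mat","jar_tall","jar_low","dish","cover_hinge","cover_tab","cup1_floor"):
        try: print(n,t,[(round(d["conf"],2),np.round(np.array(d["point"])*[560,420],1).tolist()) for d in optics.place_of(n,t)])
        except Exception as e: print(t,e)
E
```

```text
pics
{'clock': 0.0, 'q': [-1.294, 0.291, -0.154, 1.127, -0.0, 1.431], 'dq': [0.001, -0.001, 0.0, -0.001, 0.002, -0.001], 'effort': [-0.0, -53.715, 33.137, 0.016, -0.0, 0.0], 'ee_pos': [0.212, -0.48, 0.231], 'tool_rot': [[0.915, 0.404, -0.0], [0.404, -0.915, 0.001], [0.0, -0.001, -1.0]], 'wrist_force': [-0.293, 0.348, 0.265], 'wrist_torque': [0.016, 0.012, -0.025], 'grip_force': 0.0, 'gripper_width': 1.003}
side {'intrinsics': array([[379.9023,   0.    , 280.9979],
       [  0.    , 379.9023, 206.7603],
       [  0.    ,   0.    ,   1.    ]]), 'eye': array([0.4905, 0.6128, 0.8331]), 'orientation': array([[-0.9879, -0.1217,  0.0967],
       [-0.1552,  0.7379, -0.6568],
       [ 0.0086, -0.6639, -0.7478]])}
side cup1 [(0.91, [352.7, 415.4]), (0.82, [313.6, 382.4]), (0.56, [352.7, 343.6])]
side beaker1 [(0.95, [274.0, 201.5]), (0.83, [272.3, 233.4]), (0.76, [205.9, 186.0]), (0.7, [152.6, 294.8]), (0.64, [186.4, 227.3]), (0.62, [276.7, 176.8]), (0.31, [282.7, 232.6])]
side dryer [(0.84, [281.5, 231.5])]
side peg1_tip []
side peg2_tip [(0.65, [286.6, 179.2]), (0.52, [285.7, 213.0])]
side p
[... 825 characters left out ...]
op beaker1 [(0.94, [266.7, 223.4]), (0.93, [197.3, 138.0]), (0.86, [350.8, 215.0]), (0.83, [328.4, 141.7]), (0.64, [265.6, 138.8]), (0.59, [309.0, 217.7]), (0.33, [222.0, 203.1])]
top dryer [(0.96, [285.8, 230.2])]
top peg1_tip [(0.67, [354.7, 219.7]), (0.67, [346.9, 215.2])]
top peg2_tip [(0.77, [308.5, 221.9])]
top peg3_tip [(0.77, [266.7, 231.4])]
top board_top [(0.84, [402.4, 297.7]), (0.38, [179.5, 310.6])]
top mat [(0.69, [153.2, 292.4])]
top jar_tall [(0.69, [406.8, 210.7])]
top jar_low [(0.69, [140.8, 215.2])]
top dish [(0.72, [269.3, 290.3])]
top cover_hinge [(0.89, [224.3, 204.3])]
top cover_tab [(0.89, [219.6, 247.9]), (0.21, [271.8, 291.9])]
top cup1_floor [(0.6, [142.2, 280.0])]
```

View pics/top0.png

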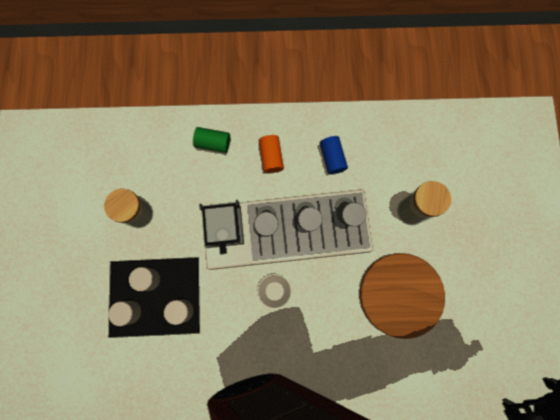

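View pics/side0.png

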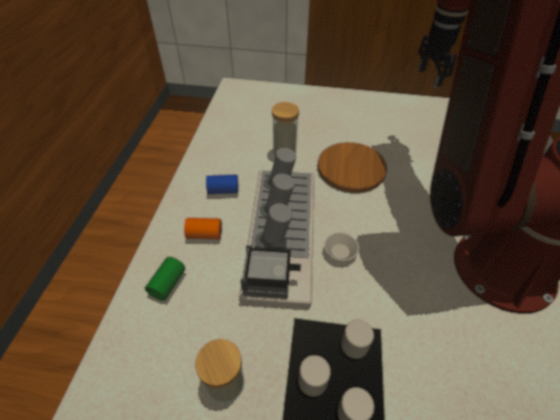

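The top view shows three grey steel beakers on the pegs at about (266,223), (309,219) and (353,214). Three white cups are on the mat at (141,279), (121,313) and (176,311). The board is at (403,296), the dish at (274,291) and the jars at (122,205) and (432,198). The beaker-shaped things at (211,140) green, (270,153) orange and (333,155) blue are coloured and lying down, so they are look-alikes; the three grey ones on the pegs fit the description. I'll confirm that in a crop.

```bash
cat > h.py <<'E'
import numpy as np, cv2
from cell import get_obs, optics, robot
np.set_printoptions(precision=4,suppress=True)
def ray(n,px,m=None):
    m=m or optics.camera_model(n); K=m["intrinsics"]
    v=np.array([(px[0]-K[0,2])/K[0,0],(px[1]-K[1,2])/K[1,1]])
    if n=="wrist":
        r=np.hypot(*v); d=np.r_[v/max(r,1e-9)*np.sin(r),np.cos(r)]
    else: d=np.r_[v,1]
    d=np.asarray(m["orientation"])@d; return np.asarray(m["eye"]),d/np.linalg.norm(d)
def atz(n,px,z,m=None):
    e,d=ray(n,px,m); return e+d*(z-e[2])/d[2]
def tri(rs):
    A=0;b=0
    for e,d in rs:
        P=np.eye(3)-np.outer(d,d); A=A+P; b=b+P@e
    x=np.linalg.solve(A,b); return x,[np.linalg.norm((np.eye(3)-np.outer(d,d))@(x-e)) for e,d in rs]
def proj(n,X,m=None):
    m=m or optics.camera_model(n); K=m["intrinsics"]
    c=np.asarray(m["orientation"]).T@(np.asarray(X)-m["eye"])
    if n=="wrist":
        r=np.hypot(c[0],c[1]); th=np.arctan2(r,c[2]); v=c[:2]/max(r,1e-9)*th
    else: v=c[:2]/c[2]
    return np.array([v[0]*K[0,0]+K[0,2],v[1]*K[1,1]+K[1,2]])
E
python3 - <<'E'
from h import *
a=cv2.imread("pics/top0.png"); s=cv2.imread("pics/side0.png")
cv2.imwrite("pics/tc.png",cv2.resize(a[125:275,190:382],None,fx=4,fy=4,interpolation=cv2.INTER_CUBIC))
cv2.imwrite("pics/sc.png",cv2.resize(s[140:310,230:380],None,fx=3.5,fy=3.5,interpolation=cv2.INTER_CUBIC))
for t in ("board_top","mat","dish","jar_tall","jar_low"):
    for n,f in(("top","pics/top0.png"),("side",'pics/side0.png')):
        optics.grab_frame(n) if False else None
print("board",atz("top",(403.2,295.5),.025))
for p in((181.2,309),(146.5,271.7),(128.6,308.7)): print("cup origins z=.003",atz("top",p,.003))
for p in((141,279.5),(121,313.5),(176,311.5)): print("cup tops",atz("top",p,.069))
print("dish",atz("top",(274.5,290.5),.03),"jars",atz("top",(122,205),.13),atz("top",(432,198),.17),atz("top",(122,205),.17),atz("top",(432,198),.13))
E
```

```text
board [ 0.3993 -0.3184  0.025 ]
cup origins z=.003 [0.3779 0.263  0.003 ]
cup origins z=.003 [0.4778 0.3578 0.003 ]
cup origins z=.003 [0.382  0.4021 0.003 ]
cup tops [0.4559 0.3492 0.069 ]
cup tops [0.3737 0.3959 0.069 ]
cup tops [0.3753 0.2596 0.069 ]
dish [0.4202 0.0152 0.03  ] jars [0.6353 0.3808 0.13  ] [ 0.6252 -0.36    0.17  ] [0.6268 0.3648 0.17  ] [ 0.6336 -0.3754  0.13  ]
```

View pics/tc.png

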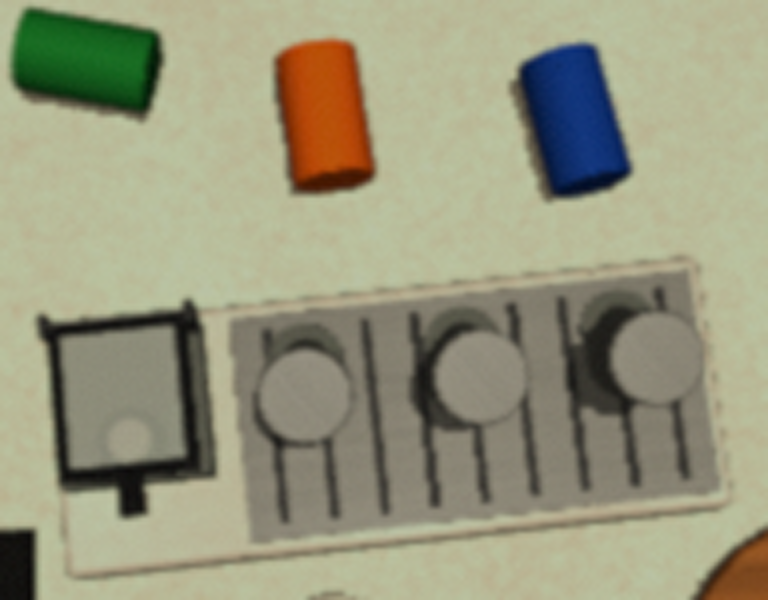

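View pics/sc.png

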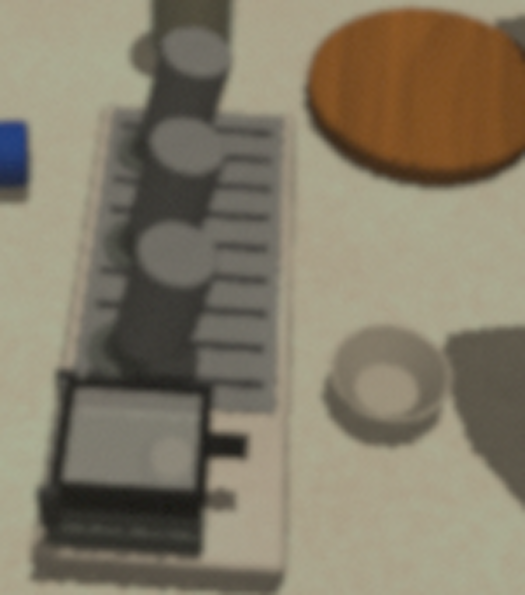

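The crops confirm it: three bare-steel beaker bases at top-crop (305,396), (480,377) and (657,358), and side-crop (176,255), (187,146) and (196,52). The coloured ones lie behind the dryer and are not meant. The cover tab is at top-crop (132,499) and side-crop (229,446).

Run:
```python
from h import *
T=lambda x,y:((x+.5)/4-.5+190,(y+.5)/4-.5+125)
S=lambda x,y:((x+.5)/3.5-.5+230,(y+.5)/3.5-.5+140)
for nm,t,s in(("b3",(305,396),(176,255)),("b2",(480,377),(187,146)),("b1",(657,358),(196,52)),("tab",(132,499),(229,446)),("boardc",(0,0),(0,0))):
    if nm!="boardc": print(nm,*tri([ray("top",T(*t)),ray("side",S(*s))]))
for c in((690,262),(730,500),(68,573)): print("corner",atz("top",T(*c),.035))
c=[atz("top",T(*c),.035) for c in((690,262),(730,500),(68,573))]
print("lens",np.linalg.norm(c[0]-c[1]),np.linalg.norm(c[1]-c[2]),"yaw",np.arctan2(*( -(c[2]-c[1])[[0]],(c[2]-c[1])[1])), "x-edge yaw",np.arctan2((c[0]-c[1])[1],(c[0]-c[1])[0]))
print("ctr",(c[0]+c[2])/2)
print("tab@.0945",atz("top",T(132,499),.0965),"hinge",atz("top",T(118,320),.0985),"button",atz("top",T(129,437),.082))
# ellipse of beaker tops: radii from discs
for x,y in((305,396),(480,377),(657,358)): print(atz("top",T(x,y),.15))
```

```text
b3 [0.5782 0.03   0.1485] [np.float64(0.00048285200350197625), np.float64(0.0004828520035021765)]
b2 [ 0.5867 -0.0739  0.1499] [np.float64(0.00038536820637339296), np.float64(0.0003853682063732766)]
b1 [ 0.5956 -0.1794  0.149 ] [np.float64(0.0004304836283261766), np.float64(0.00043048362832619197)]
tab [0.525  0.1404 0.0942] [np.float64(0.0007857143062560398), np.float64(0.0007857143062560037)]
corner [ 0.68   -0.2263  0.035 ]
corner [ 0.5194 -0.2431  0.035 ]
corner [0.4825 0.1907 0.035 ]
lens 0.16142553397960868 0.43530664976326394 yaw [0.0849] x-edge yaw 0.10398907693146016
ctr [ 0.5813 -0.0178  0.035 ]
tab@.0945 [0.524  0.1401 0.0965] hinge [0.6368 0.1486 0.0985] button [0.5646 0.1441 0.082 ]
[0.5774 0.03   0.15  ]
[ 0.5862 -0.0738  0.15  ]
[ 0.595  -0.1792  0.15  ]
```

Run:
```python
from h import *
yaw=.085; X=np.array([np.cos(yaw),np.sin(yaw),0]);Z=np.array([0,0,1.])
for b in([.5779,.0300,.149],[.5865,-.0739,.149],[.5953,-.1793,.149]):
  for t in(5,10,15,20,25,30):
    ax=-np.sin(np.radians(t))*X+np.cos(np.radians(t))*Z
    p=proj("side",b); q=proj("side",np.array(b)-.087*ax); d=q-p; print(t,round(d[0]/d[1],3),end="; ")
  print()
s=cv2.imread("pics/side0.png")
c=cv2.resize(s[145:275,240:310],None,fx=6,fy=6,interpolation=cv2.INTER_CUBIC)
c=np.clip(c.astype(float)*1.6-20,0,255).astype(np.uint8)[:600]
w=cv2.resize(s[145:245,250:310],None,fx=6,fy=6,interpolation=cv2.INTER_CUBIC); w=np.clip(w*1.9-30.,0,255).astype(np.uint8)
cv2.imwrite("pics/sc2.png",w)
```

```text
5 -0.146; 10 -0.285; 15 -0.431; 20 -0.586; 25 -0.755; 30 -0.942; 
5 -0.142; 10 -0.269; 15 -0.402; 20 -0.543; 25 -0.696; 30 -0.865; 
5 -0.139; 10 -0.257; 15 -0.38; 20 -0.511; 25 -0.652; 30 -0.808;
```

View pics/sc2.png

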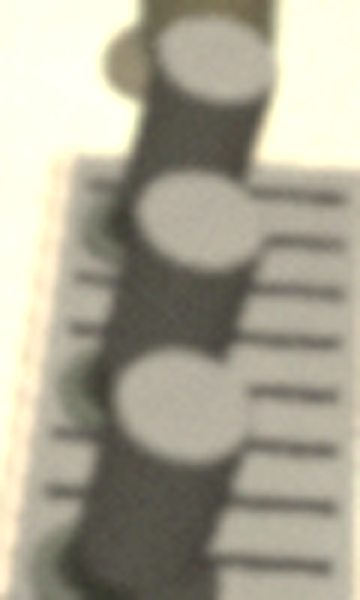

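```bash
cat >> h.py <<'E'
from scipy.spatial.transform import Rotation as Ro
YAW=.085; DX=np.array([np.cos(YAW),np.sin(YAW),0]);DY=np.array([-np.sin(YAW),np.cos(YAW),0]);UZ=np.array([0,0,1.])
def R(t,yaw=YAW):
    return Ro.from_euler("z",yaw).as_matrix()@np.diag([1,-1,-1.])@Ro.from_euler("y",np.radians(t)).as_matrix()
def lean(t): t=np.radians(t); return -np.sin(t)*DX+np.cos(t)*UZ
def seq(wps,step=.04,P=None,Q=None):
    """wps: (name, pos, rot[, step]); prints rotation rows then shift rows in tool units"""
    o=get_obs(); P=np.array(o["ee_pos"]) if P is None else P; Q=np.array(o["tool_rot"]) if Q is None else Q
    for w in wps:
        nm,p,r=w[:3]; st=w[3] if len(w)>3 else step; p=np.asarray(p,float)
        v=Ro.from_matrix(Q.T@r).as_rotvec()/np.pi; n=int(np.ceil(np.abs(np.linalg.norm(v))/.045-1e-6))
        if np.linalg.norm(v)>.002: print(nm,"ROT x%d"%n,np.round(v/n,4).tolist())
        d=r.T@(p-P)/.8; m=max(1,int(np.ceil(np.linalg.norm(d)*.8/st-1e-6)))
        print(nm,"SHIFT x%d"%m,np.round(d/m,4).tolist()); P,Q=p,r
E
python3 - <<'E'
from h import *
b=np.array([.5953,-.1793,.149]); a=lean(10)
seq([("pre",b+.06*a,R(10)),("grasp",b-.045*a,R(10),.03)])
seq([("off",b-.045*a+.11*lean(25),R(10),.03),("up",[.5,-.22,.25],R(0)),("over",[.4593,-.3184,.17],R(0)),("down",[.4593,-.3184,.0725],R(0),.025)],P=b-.045*a,Q=R(10))
E
```

```text
pre ROT x3 [-0.0031, 0.0183, 0.035]
pre SHIFT x12 [0.0403, -0.0278, 0.0096]
grasp SHIFT x4 [0.0, -0.0, 0.0328]
off SHIFT x4 [-0.0089, 0.0, -0.0332]
up ROT x2 [0.0, -0.0278, 0.0]
up SHIFT x3 [-0.0249, 0.0135, -0.019]
over SHIFT x4 [-0.0153, 0.0296, 0.025]
down SHIFT x4 [0.0, 0.0, 0.0305]
```

Call:
jog_arm([
  [0,0,0,-0.0031,0.0183,0.035,1],
  [0,0,0,-0.0031,0.0183,0.035,1],
  [0,0,0,-0.0031,0.0183,0.035,1],
  [0.0403,-0.0278,0.0096,0,0,0,1],
  [0.0403,-0.0278,0.0096,0,0,0,1],
  [0.0403,-0.0278,0.0096,0,0,0,1],
  [0.0403,-0.0278,0.0096,0,0,0,1],
  [0.0403,-0.0278,0.0096,0,0,0,1],
  [0.0403,-0.0278,0.0096,0,0,0,1],
  [0.0403,-0.0278,0.0096,0,0,0,1],
  [0.0403,-0.0278,0.0096,0,0,0,1],
  [0.0403,-0.0278,0.0096,0,0,0,1],
  [0.0403,-0.0278,0.0096,0,0,0,1],
  [0.0403,-0.0278,0.0096,0,0,0,1],
  [0.0403,-0.0278,0.0096,0,0,0,1],
  [0,0,0,0,0,0,1],
  [0,0,0,0,0,0,1],
], newtons=30)

```text
clock: 3.2
ee_pos: [0.5851, -0.1798, 0.2071]
tool_rot: [[0.981, 0.087, 0.172], [0.086, -0.996, 0.015], [0.173, 0.0, -0.985]]
wrist_force: [-0.1, -0.6, -0.4]
gripper_width: 1.001
grip_force: 0.0
```

Call:
jog_arm([
  [0,0,0.0328,0,0,0,1],
  [0,0,0.0328,0,0,0,1],
  [0,0,0.0328,0,0,0,1],
  [0,0,0.0328,0,0,0,1],
  [0,0,0,0,0,0,1],
  [0,0,0,0,0,0,-1],
  [0,0,0,0,0,0,-1],
  [0,0,0,0,0,0,-1],
  [0,0,0,0,0,0,-1],
  [0,0,0,0,0,0,-1],
  [0,0,0,0,0,0,-1],
  [0,0,0,0,0,0,-1],
  [0,0,0,0,0,0,-1],
], newtons=30)

```text
clock: 4.5
ee_pos: [0.6038, -0.18, 0.1059]
tool_rot: [[0.981, 0.085, 0.175], [0.084, -0.996, 0.012], [0.175, 0.002, -0.985]]
wrist_force: [-3.3, -1.7, 7.5]
gripper_width: 0.677
grip_force: 35.9
```

Call:
jog_arm([
  [-0.0089,0,-0.0332,0,0,0,-1],
  [-0.0089,0,-0.0332,0,0,0,-1],
  [-0.0089,0,-0.0332,0,0,0,-1],
  [-0.0089,0,-0.0332,0,0,0,-1],
  [0,0,0,0,-0.0278,0,-1],
  [0,0,0,0,-0.0278,0,-1],
  [-0.0249,0.0135,-0.019,0,0,0,-1],
  [-0.0249,0.0135,-0.019,0,0,0,-1],
  [-0.0249,0.0135,-0.019,0,0,0,-1],
  [-0.0153,0.0296,0.025,0,0,0,-1],
  [-0.0153,0.0296,0.025,0,0,0,-1],
  [-0.0153,0.0296,0.025,0,0,0,-1],
  [-0.0153,0.0296,0.025,0,0,0,-1],
  [0,0,0,0,0,0,-1],
  [0,0,0,0,0,0,-1],
])

```text
clock: 6.0
ee_pos: [0.4589, -0.3191, 0.1696]
tool_rot: [[0.996, 0.084, -0.001], [0.084, -0.996, 0.0], [-0.001, -0.0, -1.0]]
wrist_force: [1.1, -0.5, -0.5]
gripper_width: 0.674
grip_force: 34.7
```

Run:
```python
from h import *
o=get_obs(); print(o["ee_pos"],o["gripper_width"])
cv2.imwrite("pics/s1.png",optics.grab_frame("side")[60:260,220:460,::-1].repeat(3,0).repeat(3,1))
seq([("down",[.4593,-.3184,.0735],R(0),.025)])
```

```text
[ 0.4589 -0.3191  0.1696] 0.6743870114150919
down SHIFT x4 [-0.0, -0.0001, 0.0302]
```

View pics/s1.png

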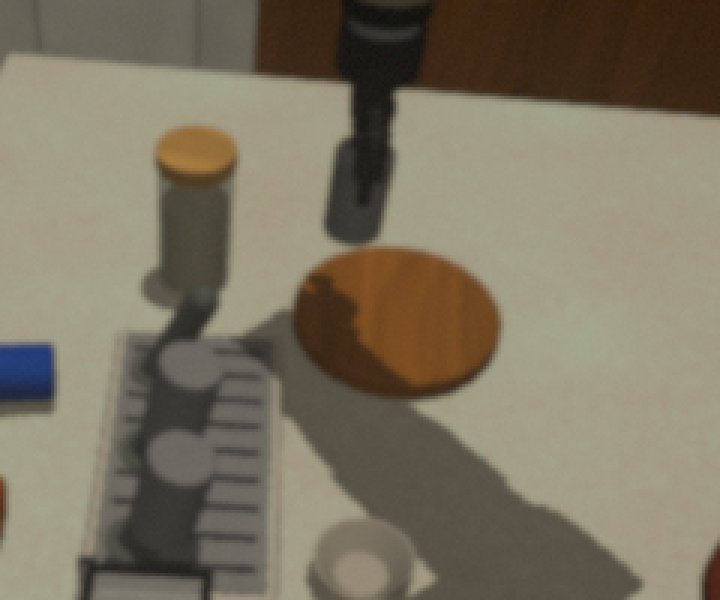

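Beaker 1 is held in the gripper at crop (360,190), roughly upright, and peg 1 is bare at (203,295). Lowering it.

Call:
jog_arm([
  [0,0,0.0302,0,0,0,-1],
  [0,0,0.0302,0,0,0,-1],
  [0,0,0.0302,0,0,0,-1],
  [0,0,0.025,0,0,0,-1],
  [0,0,0.0025,0,0,0,-1],
  [0,0,0.0025,0,0,0,-1],
  [0,0,0,0,0,0,-1],
  [0,0,0,0,0,0,-1],
])

```text
clock: 6.85
ee_pos: [0.46, -0.3194, 0.0743]
tool_rot: [[0.996, 0.085, 0.001], [0.085, -0.996, -0.002], [0.001, 0.002, -1.0]]
wrist_force: [-0.4, -0.3, -0.8]
gripper_width: 0.674
grip_force: 34.7
```

Call:
jog_arm([
  [0,0,0.0015,0,0,0,-1],
  [0,0,0.0015,0,0,0,-1],
  [0,0,0,0,0,0,-1],
])

```text
clock: 7.15
ee_pos: [0.4601, -0.3194, 0.0717]
tool_rot: [[0.996, 0.085, 0.002], [0.085, -0.996, -0.001], [0.001, 0.002, -1.0]]
wrist_force: [0.1, 2.3, 7.1]
gripper_width: 0.676
grip_force: 35.5
```

Contact at z ≈ 0.072. Release, retreat, and plan beaker 2.

Call:
jog_arm([
  [0,0,0,0,0,0,0.1],
  [0,0,0,0,0,0,0.6],
  [0,0,0,0,0,0,1],
  [0,0,0,0,0,0,1],
  [0,0,0,0,0,0,1],
  [0,0,-0.02,0,0,0,1],
  [0,0,-0.04,0,0,0,1],
  [0,0,-0.05,0,0,0,1],
  [0,0,-0.05,0,0,0,1],
  [0,0,-0.05,0,0,0,1],
  [0,0,0,0,0,0,1],
])

```text
clock: 8.25
ee_pos: [0.4613, -0.3207, 0.244]
tool_rot: [[0.996, 0.085, 0.006], [0.085, -0.996, -0.006], [0.005, 0.007, -1.0]]
wrist_force: [0.6, -0.4, -0.3]
gripper_width: 1.0
grip_force: 0.0
```

Run:
```python
from h import *
a=lean(10)
for b,pl in((np.array([.5865,-.0739,.149]),(.3693,-.2664)),(np.array([.5779,.0300,.149]),(.3693,-.3704))):
  kw={} if b[1]<-.05 else dict(P=np.array([.3693,-.2664,.24]),Q=R(0))
  seq([("pre",b+.06*a,R(10)),("grasp",b-.045*a,R(10),.03),("off",b-.045*a+.11*lean(25),R(10),.03),("up",[.5,b[1]*.6-.05,.25],R(0)),("over",[*pl,.17],R(0)),("down",[*pl,.0725],R(0),.025)],**kw); print()
```

```text
pre ROT x2 [0.0011, 0.0269, 0.0001]
pre SHIFT x7 [0.0227, -0.042, 0.0105]
grasp SHIFT x4 [0.0, -0.0, 0.0328]
off SHIFT x4 [-0.0089, 0.0, -0.0332]
up ROT x2 [0.0, -0.0278, 0.0]
up SHIFT x2 [-0.0308, 0.0081, -0.0285]
over SHIFT x6 [-0.0302, 0.0334, 0.0167]
down SHIFT x4 [0.0, 0.0, 0.0305]

pre ROT x2 [-0.0, 0.0278, -0.0]
pre SHIFT x9 [0.0297, -0.0386, 0.0097]
grasp SHIFT x4 [0.0, -0.0, 0.0328]
off SHIFT x4 [-0.0089, 0.0, -0.0332]
up ROT x2 [0.0, -0.0278, 0.0]
up SHIFT x3 [-0.0184, 0.023, -0.019]
over SHIFT x10 [-0.0199, 0.0408, 0.01]
down SHIFT x4 [0.0, 0.0, 0.0305]
```

Call:
jog_arm([
  [0,0,0,0.0011,0.0269,0,1],
  [0,0,0,0.0011,0.0269,0,1],
  [0.0227,-0.042,0.0105,0,0,0,1],
  [0.0227,-0.042,0.0105,0,0,0,1],
  [0.0227,-0.042,0.0105,0,0,0,1],
  [0.0227,-0.042,0.0105,0,0,0,1],
  [0.0227,-0.042,0.0105,0,0,0,1],
  [0.0227,-0.042,0.0105,0,0,0,1],
  [0.0227,-0.042,0.0105,0,0,0,1],
  [0,0,0,0,0,0,1],
  [0,0,0,0,0,0,1],
  [0,0,0.0328,0,0,0,1],
  [0,0,0.0328,0,0,0,1],
  [0,0,0.0328,0,0,0,1],
  [0,0,0.0328,0,0,0,1],
  [0,0,0,0,0,0,1],
])

```text
clock: 9.85
ee_pos: [0.5888, -0.0712, 0.0967]
tool_rot: [[0.983, 0.084, 0.161], [0.081, -0.996, 0.022], [0.162, -0.008, -0.987]]
wrist_force: [-0.1, -0.5, 0.1]
gripper_width: 1.0
grip_force: 0.0
```

Call:
jog_arm([
  [0,0,0,0,0,0,-1],
  [0,0,0,0,0,0,-1],
  [0,0,0,0,0,0,-1],
  [0,0,0,0,0,0,-1],
  [0,0,0,0,0,0,-1],
  [0,0,0,0,0,0,-1],
  [0,0,0,0,0,0,-1],
])

```text
clock: 10.55
ee_pos: [0.5923, -0.0715, 0.1016]
tool_rot: [[0.982, 0.085, 0.169], [0.083, -0.996, 0.019], [0.17, -0.004, -0.985]]
wrist_force: [-1.3, -4.1, 8.0]
gripper_width: 0.675
grip_force: 37.4
```

Call:
jog_arm([
  [-0.0089,0,-0.0332,0,0,0,-1],
  [-0.0089,0,-0.0332,0,0,0,-1],
  [-0.0089,0,-0.0332,0,0,0,-1],
  [-0.0089,0,-0.0332,0,0,0,-1],
  [0,0,0,0,-0.0278,0,-1],
  [0,0,0,0,-0.0278,0,-1],
  [-0.0308,0.0081,-0.0285,0,0,0,-1],
  [-0.0308,0.0081,-0.0285,0,0,0,-1],
  [-0.0302,0.0334,0.0167,0,0,0,-1],
  [-0.0302,0.0334,0.0167,0,0,0,-1],
  [-0.0302,0.0334,0.0167,0,0,0,-1],
  [-0.0302,0.0334,0.0167,0,0,0,-1],
  [-0.0302,0.0334,0.0167,0,0,0,-1],
  [-0.0302,0.0334,0.0167,0,0,0,-1],
  [0,0,0,0,0,0,-1],
  [0,0,0,0,0,0,-1],
])

```text
clock: 12.15
ee_pos: [0.3663, -0.2644, 0.1656]
tool_rot: [[0.996, 0.084, -0.006], [0.084, -0.996, 0.007], [-0.006, -0.007, -1.0]]
wrist_force: [0.1, -0.2, -0.7]
gripper_width: 0.678
grip_force: 33.2
```

Run:
```python
from h import *
pl=(.3693,-.2664)
seq([("down",[*pl,.073],R(0),.025)])
```

```text
down ROT x1 [-0.0023, 0.0019, -0.0004]
down SHIFT x4 [0.0009, 0.0007, 0.0289]
```

Call:
jog_arm([
  [0,0,0,-0.0023,0.0019,0,-1],
  [0.0009,0.0007,0.0289,0,0,0,-1],
  [0.0009,0.0007,0.0289,0,0,0,-1],
  [0.0009,0.0007,0.0289,0,0,0,-1],
  [0.0009,0.0007,0.0265,0,0,0,-1],
  [0,0,0.0015,0,0,0,-1],
  [0,0,0.0015,0,0,0,-1],
  [0,0,0.0015,0,0,0,-1],
  [0,0,0,0,0,0,-1],
])

```text
clock: 13.05
ee_pos: [0.3704, -0.2666, 0.0723]
tool_rot: [[0.996, 0.086, 0.001], [0.086, -0.996, -0.002], [0.001, 0.002, -1.0]]
wrist_force: [0.3, 0.4, -0.9]
gripper_width: 0.677
grip_force: 33.2
```

Call:
jog_arm([
  [0,0,0.0015,0,0,0,-1],
  [0,0,0.0015,0,0,0,-1],
  [0,0,0.0015,0,0,0,-1],
  [0,0,0,0,0,0,-1],
])

```text
clock: 13.45
ee_pos: [0.3702, -0.2665, 0.0682]
tool_rot: [[0.996, 0.086, 0.001], [0.086, -0.996, -0.001], [0.001, 0.001, -1.0]]
wrist_force: [0.9, 1.6, 5.7]
gripper_width: 0.677
grip_force: 33.8
```

Call:
jog_arm([
  [0,0,0,0,0,0,0.1],
  [0,0,0,0,0,0,0.6],
  [0,0,0,0,0,0,1],
  [0,0,0,0,0,0,1],
  [0,0,0,0,0,0,1],
  [0,0,-0.02,0,0,0,1],
  [0,0,-0.04,0,0,0,1],
  [0,0,-0.05,0,0,0,1],
  [0,0,-0.05,0,0,0,1],
  [0,0,-0.05,0,0,0,1],
  [0,0,0,0,0,0,1],
  [0,0,0,0,0,0,1],
])

```text
clock: 14.65
ee_pos: [0.3701, -0.2665, 0.2364]
tool_rot: [[0.996, 0.086, 0.001], [0.086, -0.996, -0.002], [0.001, 0.002, -1.0]]
wrist_force: [0.1, 0.4, -1.3]
gripper_width: 1.002
grip_force: 0.0
```

Run:
```python
from h import *
a=lean(10); b=np.array([.5779,.0300,.149])
seq([("pre",b+.06*a,R(10),.044)])
```

```text
pre ROT x2 [0.0003, 0.0276, 0.0001]
pre SHIFT x9 [0.0297, -0.0386, 0.0092]
```

Call:
jog_arm([
  [0,0,0,0.0003,0.0276,0,1],
  [0,0,0,0.0003,0.0276,0,1],
  [0.0297,-0.0386,0.0092,0,0,0,1],
  [0.0297,-0.0386,0.0092,0,0,0,1],
  [0.0297,-0.0386,0.0092,0,0,0,1],
  [0.0297,-0.0386,0.0092,0,0,0,1],
  [0.0297,-0.0386,0.0092,0,0,0,1],
  [0.0297,-0.0386,0.0092,0,0,0,1],
  [0.0297,-0.0386,0.0092,0,0,0,1],
  [0.0297,-0.0386,0.0092,0,0,0,1],
  [0.0297,-0.0386,0.0092,0,0,0,1],
  [0,0,0,0,0,0,1],
  [0,0,0,0,0,0,1],
])

```text
clock: 15.95
ee_pos: [0.5662, 0.0306, 0.2057]
tool_rot: [[0.982, 0.088, 0.168], [0.086, -0.996, 0.016], [0.169, -0.001, -0.986]]
wrist_force: [-0.5, -0.8, 0.5]
gripper_width: 0.996
grip_force: 0.0
```

Run:
```python
from h import *
a=lean(10); b=np.array([.5779,.0300,.149])
seq([("grasp",b-.045*a,R(10),.03)])
```

```text
grasp SHIFT x4 [0.0005, 0.0005, 0.0322]
```

Call:
jog_arm([
  [0,0,0.0322,0,0,0,1],
  [0.001,0.001,0.0322,0,0,0,1],
  [0.001,0.001,0.0322,0,0,0,1],
  [0,0,0.0322,0,0,0,1],
  [0,0,0,0,0,0,1],
  [0,0,0,0,0,0,-1],
  [0,0,0,0,0,0,-1],
  [0,0,0,0,0,0,-1],
  [0,0,0,0,0,0,-1],
  [0,0,0,0,0,0,-1],
  [0,0,0,0,0,0,-1],
  [0,0,0,0,0,0,-1],
])

```text
clock: 17.15
ee_pos: [0.5872, 0.0297, 0.1078]
tool_rot: [[0.981, 0.086, 0.174], [0.084, -0.996, 0.015], [0.174, -0.0, -0.985]]
wrist_force: [-2.8, -1.8, 8.1]
gripper_width: 0.676
grip_force: 36.5
```

Call:
jog_arm([
  [-0.0089,0,-0.0332,0,0,0,-1],
  [-0.0089,0,-0.0332,0,0,0,-1],
  [-0.0089,0,-0.0332,0,0,0,-1],
  [-0.0089,0,-0.0332,0,0,0,-1],
  [0,0,0,0,-0.0278,0,-1],
  [0,0,0,0,-0.0278,0,-1],
  [-0.0184,0.023,-0.019,0,0,0,-1],
  [-0.0184,0.023,-0.019,0,0,0,-1],
  [-0.0184,0.023,-0.019,0,0,0,-1],
])

```text
clock: 18.05
ee_pos: [0.5007, -0.0334, 0.2521]
tool_rot: [[0.996, 0.087, -0.002], [0.087, -0.996, 0.001], [-0.002, -0.001, -1.0]]
wrist_force: [0.0, 0.2, -1.8]
gripper_width: 0.674
grip_force: 34.7
```

Run:
```python
from h import *
pl=(.3693,-.3704)
seq([("mid",[.3693,-.32,.23],R(0)),("over",[*pl,.18],R(0)),("down",[*pl,.078],R(0),.025)])
```

```text
mid SHIFT x8 [-0.0243, 0.0429, 0.0035]
over SHIFT x2 [-0.0027, 0.0314, 0.0313]
down SHIFT x5 [0.0, 0.0, 0.0255]
```

Call:
jog_arm([
  [-0.0243,0.0429,0.0035,0,0,0,-1],
  [-0.0243,0.0429,0.0035,0,0,0,-1],
  [-0.0243,0.0429,0.0035,0,0,0,-1],
  [-0.0243,0.0429,0.0035,0,0,0,-1],
  [-0.0243,0.0429,0.0035,0,0,0,-1],
  [-0.0243,0.0429,0.0035,0,0,0,-1],
  [-0.0243,0.0429,0.0035,0,0,0,-1],
  [-0.0243,0.0429,0.0035,0,0,0,-1],
  [-0.0027,0.0314,0.0313,0,0,0,-1],
  [-0.0027,0.0314,0.0313,0,0,0,-1],
  [0,0,0,0,0,0,-1],
  [0,0,0,0,0,0,-1],
])

```text
clock: 19.25
ee_pos: [0.3693, -0.3699, 0.1789]
tool_rot: [[0.996, 0.085, -0.002], [0.085, -0.996, 0.002], [-0.002, -0.002, -1.0]]
wrist_force: [0.2, -0.1, -2.0]
gripper_width: 0.672
grip_force: 34.6
```

Run:
```python
from h import *
pl=(.3693,-.3704)
seq([("down",[*pl,.077],R(0),.025)])
```

```text
down SHIFT x5 [0.0, 0.0001, 0.0255]
```

Call:
jog_arm([
  [0,0,0.0255,0,0,0,-1],
  [0,0,0.0255,0,0,0,-1],
  [0,0,0.0255,0,0,0,-1],
  [0,0,0.0255,0,0,0,-1],
  [0,0,0.0255,0,0,0,-1],
  [0,0,0.0015,0,0,0,-1],
  [0,0,0.0015,0,0,0,-1],
  [0,0,0,0,0,0,-1],
])

```text
clock: 20.05
ee_pos: [0.3703, -0.3705, 0.0762]
tool_rot: [[0.996, 0.086, -0.0], [0.086, -0.996, -0.001], [-0.0, 0.001, -1.0]]
wrist_force: [-0.4, -0.5, -0.5]
gripper_width: 0.676
grip_force: 34.7
```

Call:
jog_arm([
  [0,0,0.0015,0,0,0,-1],
  [0,0,0.0015,0,0,0,-1],
  [0,0,0,0,0,0,-1],
])

```text
clock: 20.35
ee_pos: [0.3703, -0.3707, 0.0735]
tool_rot: [[0.996, 0.086, 0.0], [0.086, -0.996, -0.0], [0.0, 0.0, -1.0]]
wrist_force: [0.9, 1.6, 7.1]
gripper_width: 0.672
grip_force: 35.4
```

Contact. Release, then move up and towards the mat so the views are clear.

Call:
jog_arm([
  [0,0,0,0,0,0,0.1],
  [0,0,0,0,0,0,0.6],
  [0,0,0,0,0,0,1],
  [0,0,0,0,0,0,1],
  [0,0,0,0,0,0,1],
  [0,0,-0.02,0,0,0,1],
  [0,0,-0.04,0,0,0,1],
  [0,0,-0.05,0,0,0,1],
  [0,0,-0.05,0,0,0,1],
  [0,0,-0.05,0,0,0,1],
  [-0.025,-0.045,0,0,0,0,1],
  [-0.01,-0.055,0,0,0,0,1],
  [0,-0.055,0,0,0,0,1],
  [0,-0.055,0,0,0,0,1],
  [0,-0.055,0,0,0,0,1],
  [0,-0.055,0,0,0,0,1],
  [0,-0.055,0,0,0,0,1],
  [0,-0.05,0,0,0,0,1],
  [0,0,0,0,0,0,1],
])

```text
clock: 22.25
ee_pos: [0.3115, -0.0301, 0.2408]
tool_rot: [[0.996, 0.091, -0.002], [0.091, -0.996, 0.002], [-0.002, -0.002, -1.0]]
wrist_force: [0.3, -0.7, -0.6]
gripper_width: 1.0
grip_force: 0.0
```

Run:
```python
from h import *
print(get_obs()["ee_pos"])
a=optics.grab_frame("top")[:,:,::-1]; cv2.imwrite("pics/top2.png",a)
for t in("cup1","beaker1"): print(t,[(round(d["conf"],2),np.round(np.array(d["box"])*[560,420,560,420],1).tolist()) for d in optics.look_for("top",t)])
s=optics.grab_frame("side")[:,:,::-1]; cv2.imwrite("pics/side2.png",s)
A=cv2.resize(a[180:360,100:460],None,fx=2.2,fy=2.2,interpolation=cv2.INTER_CUBIC)
cv2.imwrite("pics/c2.png",A)
cv2.imwrite("pics/c3.png",cv2.resize(s[140:270,240:400],None,fx=4.5,fy=4.5,interpolation=cv2.INTER_CUBIC))
```

```text
[ 0.3115 -0.0301  0.2408]
cup1 [(0.85, [108.1, 267.8, 141.5, 296.5]), (0.82, [106.2, 296.3, 141.4, 324.1]), (0.6, [160.9, 300.0, 190.8, 322.8])]
beaker1 [(0.93, [193.1, 127.5, 228.5, 153.6]), (0.92, [374.3, 298.2, 405.6, 321.0]), (0.87, [392.8, 259.1, 423.7, 280.4]), (0.76, [417.0, 294.4, 451.4, 322.1]), (0.75, [256.0, 134.5, 282.1, 177.9]), (0.57, [316.7, 136.1, 347.5, 176.4])]
```

View pics/c2.png

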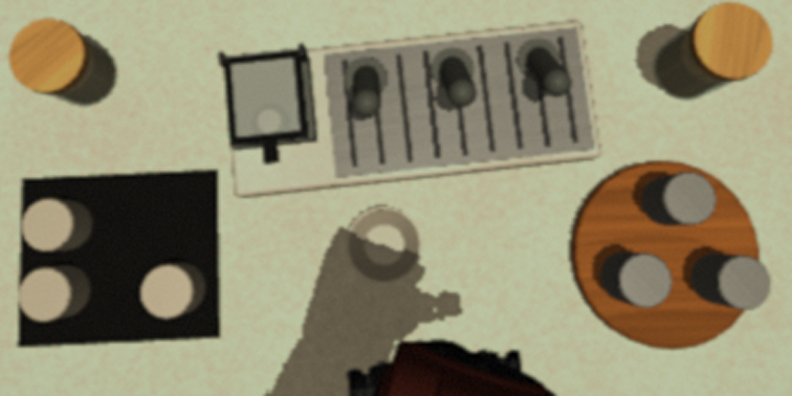

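View pics/c3.png

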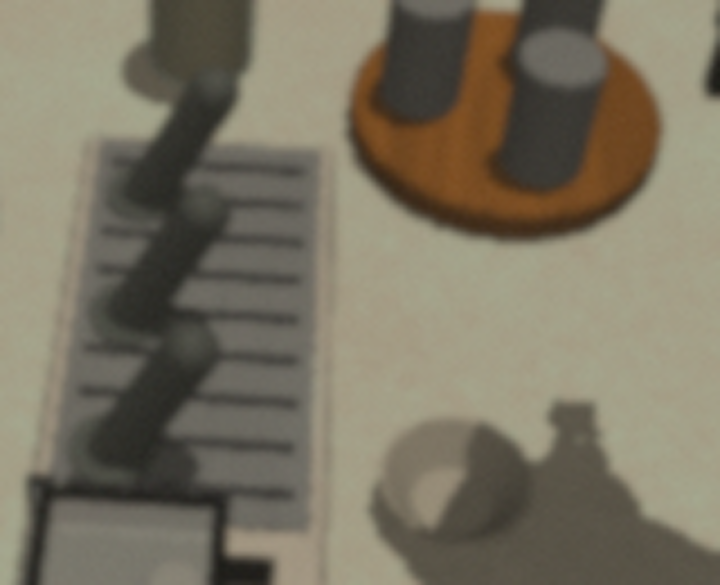

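All three beakers stand on the board, at crop (690,198), (645,279) and (744,282). The pegs are bare, with ball ends at (366,99), (461,91) and (555,82). One cup has been knocked from (141,279) to about (122,282) in the full image. The three cups are now at crop (48,224), (45,294) and (167,291).

Run:
```python
from h import *
T=lambda x,y:((x+.5)/2.2-.5+100,(y+.5)/2.2-.5+180)
S=lambda x,y:((x+.5)/4.5-.5+240,(y+.5)/4.5-.5+140)
for nm,t,s in(("p3",(366,99),(193,345)),("p2",(461,91),(203,210)),("p1",(555,82),(213,92))):
    x,e=tri([ray("top",T(*t)),ray("side",S(*s))]); print(nm,x,e[0])
for c in((48,224),(45,294),(167,291)): print("cup",atz("top",T(*c),.069))
for c in((690,198),(645,279),(744,282)): print("bk",atz("top",T(*c),.117)-[.3993,-.3184,.117])
```

```text
p3 [0.5745 0.0301 0.1364] 0.002294047623827295
p2 [ 0.5831 -0.0741  0.1328] 0.0005918352521092709
p1 [ 0.5916 -0.1778  0.1309] 0.0002152000372575462
cup [0.452  0.3979 0.069 ]
cup [0.3741 0.398  0.069 ]
cup [0.3741 0.2605 0.069 ]
bk [ 0.0627 -0.0019 -0.    ]
bk [-0.0223  0.0533 -0.    ]
bk [-0.028  -0.0525 -0.    ]
```

```bash
cat >> h.py <<'E'
TIP={1:np.array([.5855,-.1785,.144]),2:np.array([.577,-.0745,.144]),3:np.array([.5685,.0296,.144])}
E
python3 - <<'E'
from h import *
T=lambda x,y:((x+.5)/2.2-.5+100,(y+.5)/2.2-.5+180)
for t in((366,99),(461,91),(555,82)): print(atz("top",T(*t),.1295)+.016*lean(25))
c=np.array([.3741,.2605]); L=lean(25)
seq([("over",[*c,.12],R(0),.044),("down",[*c,.029],R(0),.03),("up",[*c,.2],R(0),.04),("pre",TIP[1]+.06*L,R(25),.044)])
E
```

```text
[0.5712 0.0297 0.144 ]
[ 0.5775 -0.0749  0.144 ]
[ 0.5849 -0.1787  0.144 ]
over SHIFT x8 [0.0134, -0.0451, 0.0189]
down SHIFT x4 [0.0, 0.0, 0.0284]
up SHIFT x5 [0.0, 0.0, -0.0427]
pre ROT x4 [0.0, 0.0347, 0.0]
pre SHIFT x11 [0.0152, 0.0517, 0.0073]
```

Call:
jog_arm([
  [0.0134,-0.0451,0.0189,0,0,0,1],
  [0.0134,-0.0451,0.0189,0,0,0,1],
  [0.0134,-0.0451,0.0189,0,0,0,1],
  [0.0134,-0.0451,0.0189,0,0,0,1],
  [0.0134,-0.0451,0.0189,0,0,0,1],
  [0.0134,-0.0451,0.0189,0,0,0,1],
  [0.0134,-0.0451,0.0189,0,0,0,1],
  [0.0134,-0.0451,0.0189,0,0,0,1],
  [0,0,0,0,0,0,1],
  [0,0,0,0,0,0,1],
])

```text
clock: 23.45
ee_pos: [0.3803, 0.171, 0.1247]
tool_rot: [[0.983, 0.182, -0.018], [0.183, -0.98, 0.078], [-0.004, -0.08, -0.997]]
wrist_force: [0.0, -0.5, -0.5]
gripper_width: 0.998
grip_force: 0.0
```

Run:
```python
from h import *
m=optics.camera_model("wrist"); im=optics.grab_frame("wrist")
for d in optics.masks_of("wrist","cup1"):
    M=d["region"]; ys,xs=np.nonzero(M); print(round(d["conf"],2),xs.min(),xs.max(),ys.min(),ys.max(),xs.mean(),ys.mean(),atz("wrist",(xs.mean(),ys.mean()),.06,m))
c=np.array([.3741,.2605])
print("pred top px",proj("wrist",[*c,.069],m))
seq([("down",[*c,.029],R(0),.03)])
```

```text
0.92 3 86 136 209 43.56854074542009 170.47209938934512 [0.3828 0.3773 0.06  ]
0.84 121 217 155 247 168.82919818456884 199.84538577912255 [0.3811 0.2549 0.06  ]
0.6 5 92 52 121 47.36349392871132 86.78535056795927 [0.4525 0.3775 0.06  ]
pred top px [155.9025 211.3516]
down ROT x1 [-0.0256, 0.002, 0.0316]
down SHIFT x5 [0.0003, -0.0224, 0.0241]
```

Run:
```python
from h import *
seq([("over",[.3741,.2605,.12],R(0),.02)])
```

```text
over ROT x1 [-0.0256, 0.002, 0.0316]
over SHIFT x5 [0.0003, -0.0224, 0.0013]
```

Call:
jog_arm([
  [0,0,0,-0.0128,0.001,0.0158,1],
  [0,0,0,-0.0128,0.001,0.0158,1],
  [0.0003,-0.0224,0.0013,0,0,0,1],
  [0.0003,-0.0224,0.0013,0,0,0,1],
  [0.0003,-0.0224,0.0013,0,0,0,1],
  [0.0003,-0.0224,0.0013,0,0,0,1],
  [0.0003,-0.0224,0.0013,0,0,0,1],
  [0,0,0,0,0,0,1],
  [0,0,0,0,0,0,1],
])

```text
clock: 24.45
ee_pos: [0.3813, 0.1726, 0.1244]
tool_rot: [[0.982, 0.188, -0.016], [0.189, -0.979, 0.076], [-0.002, -0.078, -0.997]]
wrist_force: [0.4, -0.4, -0.2]
gripper_width: 1.001
grip_force: 0.0
```

Run:
```python
from h import *
m=optics.camera_model("wrist"); im=optics.grab_frame("wrist")
for d in optics.masks_of("wrist","cup1"):
    M=d["region"]; ys,xs=np.nonzero(M); print(round(d["conf"],2),xs.min(),xs.max(),ys.min(),ys.max(),atz("wrist",(xs.mean(),ys.mean()),.055,m))
seq([("over",[.3741,.2605,.12],R(0),.02)])
```

```text
0.97 123 219 156 249 [0.3792 0.2571 0.055 ]
0.83 3 87 135 210 [0.3812 0.3822 0.055 ]
0.79 5 93 51 121 [0.4527 0.3829 0.055 ]
over ROT x1 [-0.0247, 0.0018, 0.0331]
over SHIFT x5 [0.0001, -0.0221, 0.0011]
```

Run:
```python
from h import *
print(get_obs()["q"])
```

```text
[ 0.188   0.1855 -0.6057  0.7813  0.0778  3.1406]
```

Joint 6 is at its limit. The grasp is symmetric, so I'll use the half-turned yaw from here on.

Call:
jog_arm([
  [0,0,-0.03,0,0,-0.047,1],
  [0,0,-0.03,0,0,-0.047,1],
  [0,0,0,0,0,-0.047,1],
  [0,0,0,0,0,-0.047,1],
  [0,0,0,0,0,-0.047,1],
  [0,0,0,0,0,-0.047,1],
  [0,0,0,0,0,-0.047,1],
  [0,0,0,0,0,-0.047,1],
  [0,0,0,0,0,-0.047,1],
  [0,0,0,0,0,-0.047,1],
  [0,0,0,0,0,-0.047,1],
  [0,0,0,0,0,-0.047,1],
  [0,0,0,0,0,-0.047,1],
  [0,0,0,0,0,-0.047,1],
  [0,0,0,0,0,-0.047,1],
  [0,0,0,0,0,-0.047,1],
  [0,0,0,0,0,-0.047,1],
  [0,0,0,0,0,-0.047,1],
  [0,0,0,0,0,-0.047,1],
  [0,0,0,0,0,-0.047,1],
])

```text
clock: 26.55
ee_pos: [0.3822, 0.1686, 0.1723]
tool_rot: [[-1.0, -0.005, -0.016], [-0.007, 0.997, 0.076], [0.016, 0.076, -0.997]]
wrist_force: [-0.6, -0.1, -0.6]
gripper_width: 1.003
grip_force: 0.0
```

```bash
cat >> h.py <<'E'
def R(t,yaw=YAW):
    return Ro.from_euler("z",yaw+np.pi).as_matrix()@np.diag([1,-1,-1.])@Ro.from_euler("y",-np.radians(t)).as_matrix()
E
python3 - <<'E'
from h import *
print(get_obs()["q"],get_obs()["tool_rot"])
seq([("over",[.3741,.2605,.12],R(0),.03),("down",[.3741,.2605,.029],R(0),.03)])
E
```

```text
[ 0.1784  0.1291 -0.5299  0.9142  0.0778  0.1722] [[-0.9999 -0.0055 -0.0161]
 [-0.0067  0.9971  0.0761]
 [ 0.0156  0.0762 -0.997 ]]
over ROT x1 [0.0245, -0.004, -0.0251]
over SHIFT x4 [0.0001, 0.0288, 0.0163]
down SHIFT x4 [0.0, 0.0, 0.0284]
```

Call:
jog_arm([
  [0,0,0,0.0245,-0.004,-0.0251,1],
  [0.0001,0.0288,0.0163,0,0,0,1],
  [0.0001,0.0288,0.0163,0,0,0,1],
  [0.0001,0.0288,0.0163,0,0,0,1],
  [0.0001,0.0288,0.0163,0,0,0,1],
  [0,0,0,0,0,0,1],
  [0,0,0,0,0,0,1],
])

```text
clock: 27.25
ee_pos: [0.3742, 0.2605, 0.12]
tool_rot: [[-0.997, -0.08, -0.001], [-0.08, 0.997, -0.001], [0.001, -0.001, -1.0]]
wrist_force: [-0.3, -0.6, -0.1]
gripper_width: 0.998
grip_force: 0.0
```

Run:
```python
from h import *
m=optics.camera_model("wrist"); im=optics.grab_frame("wrist")
for d in optics.masks_of("wrist","cup1"):
    M=d["region"]; ys,xs=np.nonzero(M); print(round(d["conf"],2),xs.min(),xs.max(),ys.min(),ys.max(),atz("wrist",(xs.mean(),ys.mean()),.055,m))
seq([("down",[.3741,.2605,.029],R(0),.03)])
```

```text
0.97 233 324 168 270 [0.3719 0.2618 0.055 ]
0.9 401 495 184 277 [0.3693 0.3893 0.055 ]
down SHIFT x4 [0.0002, 0.0001, 0.0286]
```

Accurate. Descend, grasp and lift.

Call:
jog_arm([
  [0,0,0.0286,0,0,0,1],
  [0,0,0.0286,0,0,0,1],
  [0,0,0.0286,0,0,0,1],
  [0,0,0.0286,0,0,0,1],
  [0,0,0,0,0,0,1],
  [0,0,0,0,0,0,-1],
  [0,0,0,0,0,0,-1],
  [0,0,0,0,0,0,-1],
  [0,0,0,0,0,0,-1],
  [0,0,0,0,0,0,-1],
  [0,0,0,0,0,0,-1],
  [0,0,0,0,0,0,-1],
])

```text
clock: 28.55
ee_pos: [0.3754, 0.2607, 0.0302]
tool_rot: [[-0.997, -0.079, 0.002], [-0.079, 0.997, 0.0], [-0.002, 0.0, -1.0]]
wrist_force: [-0.8, -2.3, 7.5]
gripper_width: 0.746
grip_force: 32.5
```

Run:
```python
from h import *
L=lean(25)
seq([("up",[.3741,.2605,.25],R(0),.045),("pre",TIP[1]+.065*L,R(25),.04),("slide",TIP[1]-.035*L,R(25),.02)])
```

```text
up SHIFT x5 [0.0003, -0.0, -0.055]
pre ROT x4 [-0.0, -0.0347, 0.0]
pre SHIFT x13 [-0.0108, -0.0438, 0.01]
slide SHIFT x5 [-0.0, -0.0, 0.025]
```

Call:
jog_arm([
  [0,0,0,0,0,0,-1],
  [0,0,0,0,0,0,-1],
  [0,0,-0.02,0,0,0,-1],
  [0,0,-0.055,0,0,0,-1],
  [0,0,-0.055,0,0,0,-1],
  [0,0,-0.055,0,0,0,-1],
  [0,0,-0.055,0,0,0,-1],
  [0,0,-0.03,0,0,0,-1],
  [0,0,0,0,0,0,-1],
])

```text
clock: 29.45
ee_pos: [0.3766, 0.2615, 0.2491]
tool_rot: [[-0.997, -0.079, 0.007], [-0.079, 0.997, 0.003], [-0.007, 0.003, -1.0]]
wrist_force: [0.6, 0.7, -2.5]
gripper_width: 0.741
grip_force: 34.1
```

Run:
```python
from h import *
w=optics.grab_frame("wrist")[:,:,::-1]; s=optics.grab_frame("side")[:,:,::-1]
cv2.imwrite("pics/w1.png",np.hstack([cv2.resize(w,(400,300)),cv2.resize(s[120:420,160:560],(400,300))]))
L=lean(25)
seq([("pre",TIP[1]+.065*L,R(25),.04),("slide",TIP[1]-.035*L,R(25),.02)])
```

```text
pre ROT x4 [-0.0001, -0.0346, -0.0005]
pre SHIFT x12 [-0.0118, -0.0474, 0.0104]
slide SHIFT x5 [-0.0, -0.0, 0.025]
```

View pics/w1.png

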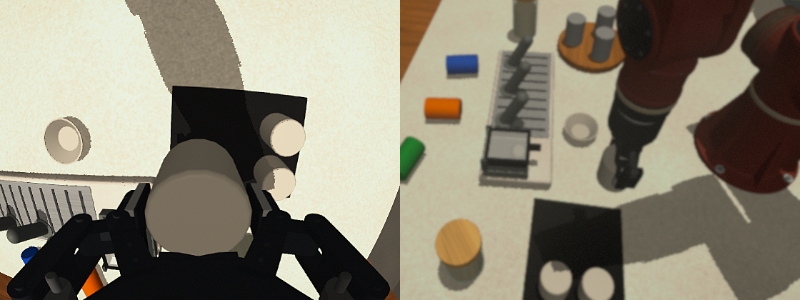

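The cup is held squarely between the pads, at (198,200) in the wrist half. Carrying it to peg 1.

Call:
jog_arm([
  [0,0,0,0,-0.0346,0,-1],
  [0,0,0,0,-0.0346,0,-1],
  [0,0,0,0,-0.0346,0,-1],
  [0,0,0,0,-0.0346,0,-1],
  [-0.0118,-0.0474,0.0104,0,0,0,-1],
  [-0.0118,-0.0474,0.0104,0,0,0,-1],
  [-0.0118,-0.0474,0.0104,0,0,0,-1],
  [-0.0118,-0.0474,0.0104,0,0,0,-1],
  [-0.0118,-0.0474,0.0104,0,0,0,-1],
  [-0.0118,-0.0474,0.0104,0,0,0,-1],
  [-0.0118,-0.0474,0.0104,0,0,0,-1],
  [-0.0118,-0.0474,0.0104,0,0,0,-1],
  [-0.0118,-0.0474,0.0104,0,0,0,-1],
  [-0.0118,-0.0474,0.0104,0,0,0,-1],
  [-0.0118,-0.0474,0.0104,0,0,0,-1],
  [-0.0118,-0.0474,0.0104,0,0,0,-1],
  [0,0,0,0,0,0,-1],
  [0,0,0,0,0,0,-1],
])

```text
clock: 31.35
ee_pos: [0.5538, -0.1816, 0.1997]
tool_rot: [[-0.906, -0.078, 0.417], [-0.07, 0.997, 0.035], [-0.418, 0.002, -0.908]]
wrist_force: [-0.4, 0.1, -1.3]
gripper_width: 0.741
grip_force: 34.2
```

Run:
```python
from h import *
print(get_obs()["q"])
L=lean(25)
seq([("pre",TIP[1]+.065*L,R(25),.04),("slide",TIP[1]-.03*L,R(25),.02)])
```

```text
[-0.5902  0.1518 -0.527   0.5465  0.2637 -0.6212]
pre ROT x1 [-0.0003, -0.0016, -0.0024]
pre SHIFT x1 [-0.0066, 0.0005, -0.0013]
slide SHIFT x5 [0.0, -0.0, 0.0238]
```

Call:
jog_arm([
  [-0.0066,0.0005,-0.0013,0,-0.0016,-0.0024,-1],
  [0,0,0,0,0,0,-1],
  [0,0,0.0238,0,0,0,-1],
  [0,0,0.0238,0,0,0,-1],
  [0,0,0.0238,0,0,0,-1],
  [0,0,0.0238,0,0,0,-1],
  [0,0,0.0238,0,0,0,-1],
  [0,0,0,0,0,0,-1],
])

```text
clock: 32.15
ee_pos: [0.5989, -0.1758, 0.1169]
tool_rot: [[-0.903, -0.088, 0.422], [-0.08, 0.996, 0.036], [-0.423, -0.001, -0.906]]
wrist_force: [-0.1, -0.6, -1.3]
gripper_width: 0.744
grip_force: 34.2
```

Call:
jog_arm([
  [0,0,0.0025,0,0,0,-1],
  [0,0,0.0025,0,0,0,-1],
  [0,0,0.0025,0,0,0,-1],
  [0,0,0,0,0,0,-1],
])

```text
clock: 32.55
ee_pos: [0.6025, -0.1776, 0.1144]
tool_rot: [[-0.901, -0.086, 0.425], [-0.079, 0.996, 0.033], [-0.427, -0.004, -0.904]]
wrist_force: [-4.1, 1.1, 5.3]
gripper_width: 0.742
grip_force: 34.8
```

Call:
jog_arm([
  [0,0,0,0,0,0,0.55],
  [0,0,0,0,0,0,0.7],
  [0,0,0,0,0,0,1],
  [0,0,0,0,0,0,1],
  [0,0,0,0,0,0,1],
  [0,0,0,0,0,0,1],
  [0,0,-0.02,0,0,0,1],
  [0,0,-0.035,0,0,0,1],
  [0,0,-0.045,0,0,0,1],
  [0,0,-0.045,0,0,0,1],
  [0,0,0,0,0.0346,0,1],
  [0,0,0,0,0.0346,0,1],
  [0,0,0,0,0.0346,0,1],
  [0,0,0,0,0.0346,0,1],
  [0,0,0,0,0,0,1],
])

```text
clock: 34.05
ee_pos: [0.5548, -0.1811, 0.2171]
tool_rot: [[-0.996, -0.088, 0.002], [-0.088, 0.996, -0.002], [-0.001, -0.003, -1.0]]
wrist_force: [0.5, -1.1, -0.0]
gripper_width: 1.004
grip_force: 0.0
```

Run:
```python
from h import *
a=optics.grab_frame("top")[:,:,::-1]
print([(round(d["conf"],2),np.round(np.array(d["box"])*[560,420,560,420],1).tolist()) for d in optics.look_for("top","cup1")])
s=optics.grab_frame("side")[:,:,::-1]
print([(round(d["conf"],2),np.round(np.array(d["box"])*[560,420,560,420],1).tolist()) for d in optics.look_for("side","cup1")])
cv2.imwrite("pics/c4.png",np.hstack([cv2.resize(a[180:360,90:380],(480,298)),cv2.resize(s[130:270,230:380],(320,298))]))
for c in((.3741,.398),(.452,.3979)): seq([("over",[*c,.12],R(0),.04)])
```

```text
[(0.84, [108.6, 267.7, 139.5, 295.9]), (0.72, [334.8, 207.2, 355.7, 218.6]), (0.67, [109.3, 299.3, 137.9, 323.1]), (0.33, [103.8, 185.3, 153.6, 228.0])]
[(0.96, [336.2, 388.8, 374.2, 420.0]), (0.86, [273.4, 150.0, 298.5, 179.4]), (0.79, [298.0, 378.9, 332.5, 417.4]), (0.18, [350.7, 124.7, 374.2, 154.6])]
over ROT x1 [-0.0009, 0.0019, 0.0003]
over SHIFT x16 [0.01, 0.0463, 0.0077]
over ROT x1 [-0.0009, 0.0019, 0.0003]
over SHIFT x15 [0.0042, 0.0488, 0.0082]
```

View pics/c4.png

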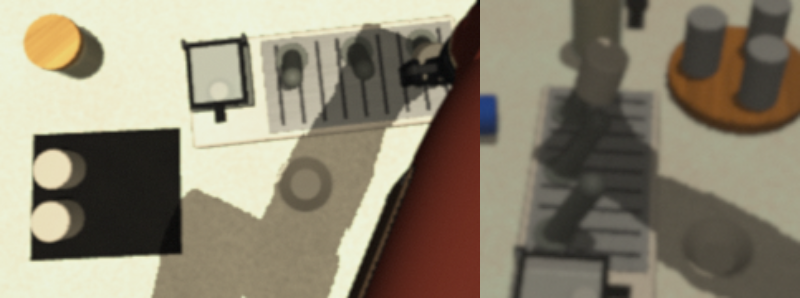

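Cup 1 hangs on peg 1, at (603,70) in the side half, and the other two cups are where they were. Next is the cup at (0.374, 0.398).

Call:
jog_arm([
  [0.01,0.0463,0.0077,0,0.002,0,1],
  [0.01,0.0463,0.0077,0,0,0,1],
  [0.01,0.0463,0.0077,0,0,0,1],
  [0.01,0.0463,0.0077,0,0,0,1],
  [0.01,0.0463,0.0077,0,0,0,1],
  [0.01,0.0463,0.0077,0,0,0,1],
  [0.01,0.0463,0.0077,0,0,0,1],
  [0.01,0.0463,0.0077,0,0,0,1],
  [0.01,0.0463,0.0077,0,0,0,1],
  [0.01,0.0463,0.0077,0,0,0,1],
  [0.01,0.0463,0.0077,0,0,0,1],
  [0.01,0.0463,0.0077,0,0,0,1],
  [0.01,0.0463,0.0077,0,0,0,1],
  [0.01,0.0463,0.0077,0,0,0,1],
  [0.01,0.0463,0.0077,0,0,0,1],
  [0.01,0.0463,0.0077,0,0,0,1],
  [0,0,0,0,0,0,1],
  [0,0,0,0,0,0,1],
])

```text
clock: 36.05
ee_pos: [0.3737, 0.3976, 0.1184]
tool_rot: [[-0.996, -0.087, -0.001], [-0.087, 0.996, -0.003], [0.001, -0.002, -1.0]]
wrist_force: [-0.1, 0.1, 0.7]
gripper_width: 0.998
grip_force: 0.0
```

Run:
```python
from h import *
m=optics.camera_model("wrist"); im=optics.grab_frame("wrist")
for d in optics.masks_of("wrist","cup1"):
    M=d["region"]; ys,xs=np.nonzero(M); print(round(d["conf"],2),xs.min(),xs.max(),ys.min(),ys.max(),atz("wrist",(xs.mean(),ys.mean()),.055,m))
c=(.3741,.398)
seq([("over",[*c,.10],R(0),.03),("down",[*c,.029],R(0),.03)])
```

```text
0.97 235 325 168 272 [0.3717 0.3998 0.055 ]
0.77 232 310 265 357 [0.4447 0.3997 0.055 ]
0.25 0 112 274 408 [0.5068 0.159  0.055 ]
over SHIFT x1 [0.0004, 0.0016, 0.0232]
down SHIFT x3 [0.0, 0.0, 0.0296]
```

Call:
jog_arm([
  [0,0.001,0.0232,0,0,0,1],
  [0,0,0.0296,0,0,0,1],
  [0,0,0.0296,0,0,0,1],
  [0,0,0.0296,0,0,0,1],
  [0,0,0,0,0,0,1],
  [0,0,0,0,0,0,-1],
  [0,0,0,0,0,0,-1],
  [0,0,0,0,0,0,-1],
  [0,0,0,0,0,0,-1],
  [0,0,0,0,0,0,-1],
  [0,0,0,0,0,0,-1],
  [0,0,0,0,0,0,-1],
  [0,0,-0.02,0,0,0,-1],
  [0,0,-0.055,0,0,0,-1],
  [0,0,-0.055,0,0,0,-1],
  [0,0,-0.055,0,0,0,-1],
  [0,0,-0.055,0,0,0,-1],
  [0,0,-0.03,0,0,0,-1],
  [0,0,0,0,0,0,-1],
])

```text
clock: 38.05
ee_pos: [0.3762, 0.4004, 0.2492]
tool_rot: [[-0.996, -0.086, 0.005], [-0.086, 0.996, 0.002], [-0.005, 0.001, -1.0]]
wrist_force: [1.1, 0.2, -2.0]
gripper_width: 0.709
grip_force: 33.2
```

Run:
```python
from h import *
L=lean(25)
seq([("pre",TIP[2]+.07*L,R(25),.043),("slide",TIP[2]-.03*L,R(25),.02)])
```

```text
pre ROT x4 [0.0001, -0.0343, 0.0001]
pre SHIFT x12 [-0.0104, -0.0511, 0.0097]
slide SHIFT x5 [-0.0, -0.0, 0.025]
```

Call:
jog_arm([
  [0,0,0,0,-0.0343,0,-1],
  [0,0,0,0,-0.0343,0,-1],
  [0,0,0,0,-0.0343,0,-1],
  [0,0,0,0,-0.0343,0,-1],
  [-0.0104,-0.0511,0.0097,0,0,0,-1],
  [-0.0104,-0.0511,0.0097,0,0,0,-1],
  [-0.0104,-0.0511,0.0097,0,0,0,-1],
  [-0.0104,-0.0511,0.0097,0,0,0,-1],
  [-0.0104,-0.0511,0.0097,0,0,0,-1],
  [-0.0104,-0.0511,0.0097,0,0,0,-1],
  [-0.0104,-0.0511,0.0097,0,0,0,-1],
  [-0.0104,-0.0511,0.0097,0,0,0,-1],
  [-0.0104,-0.0511,0.0097,0,0,0,-1],
  [-0.0104,-0.0511,0.0097,0,0,0,-1],
  [-0.0104,-0.0511,0.0097,0,0,0,-1],
  [-0.0104,-0.0511,0.0097,0,0,0,-1],
  [0,0,0,0,0,0,-1],
  [0,0,0,0,0,0,-1],
])

```text
clock: 39.85
ee_pos: [0.545, -0.0794, 0.2019]
tool_rot: [[-0.907, -0.084, 0.413], [-0.077, 0.996, 0.033], [-0.415, -0.002, -0.91]]
wrist_force: [-0.2, 0.9, -1.8]
gripper_width: 0.707
grip_force: 33.3
```

Run:
```python
from h import *
L=lean(25)
seq([("pre",TIP[2]+.065*L,R(25),.04),("slide",TIP[2]-.03*L,R(25),.02)])
```

```text
pre ROT x1 [-0.0008, -0.0028, -0.0]
pre SHIFT x1 [-0.0061, 0.0027, 0.0014]
slide SHIFT x5 [0.0, 0.0, 0.0238]
```

Call:
jog_arm([
  [-0.0061,0.0027,0.0014,0,-0.0028,0,-1],
  [0,0,0,0,0,0,-1],
  [0,0,0.0238,0,0,0,-1],
  [0,0,0.0238,0,0,0,-1],
  [0,0,0.0238,0,0,0,-1],
  [0,0,0.0238,0,0,0,-1],
  [0,0,0.0238,0,0,0,-1],
  [0,0,0.0025,0,0,0,-1],
  [0,0,0,0,0,0,-1],
])

```text
clock: 40.75
ee_pos: [0.5912, -0.0718, 0.1157]
tool_rot: [[-0.902, -0.088, 0.422], [-0.08, 0.996, 0.035], [-0.423, -0.003, -0.906]]
wrist_force: [0.1, 0.2, -0.8]
gripper_width: 0.71
grip_force: 33.3
```

Call:
jog_arm([
  [0,0,0.0025,0,0,0,-1],
  [0,0,0.0025,0,0,0,-1],
  [0,0,0,0,0,0,-1],
])

```text
clock: 41.05
ee_pos: [0.5935, -0.0726, 0.114]
tool_rot: [[-0.901, -0.086, 0.425], [-0.08, 0.996, 0.033], [-0.426, -0.004, -0.905]]
wrist_force: [-10.4, 1.6, 15.3]
gripper_width: 0.709
grip_force: 34.9
```

Seated, with a contact force of about 18 N. Release and retreat.

Call:
jog_arm([
  [0,0,-0.001,0,0,0,-1],
  [0,0,0,0,0,0,0.55],
  [0,0,0,0,0,0,0.7],
  [0,0,0,0,0,0,1],
  [0,0,0,0,0,0,1],
  [0,0,0,0,0,0,1],
  [0,0,0,0,0,0,1],
  [0,0,-0.02,0,0,0,1],
  [0,0,-0.035,0,0,0,1],
  [0,0,-0.045,0,0,0,1],
  [0,0,-0.045,0,0,0,1],
  [0,0,0,0,0.0346,0,1],
  [0,0,0,0,0.0346,0,1],
  [0,0,0,0,0.0346,0,1],
  [0,0,0,0,0.0346,0,1],
  [0,0,0,0,0,0,1],
])

```text
clock: 42.65
ee_pos: [0.5457, -0.0766, 0.2167]
tool_rot: [[-0.996, -0.087, 0.0], [-0.087, 0.996, -0.003], [0.0, -0.003, -1.0]]
wrist_force: [0.7, 0.3, 0.1]
gripper_width: 1.0
grip_force: 0.0
```

Run:
```python
from h import *
a=optics.grab_frame("top")
print([(round(d["conf"],2),np.round(np.array(d["box"])*[560,420,560,420],1).tolist()) for d in optics.look_for("top","cup1")])
optics.grab_frame("side")
print([(round(d["conf"],2),np.round(np.array(d["box"])*[560,420,560,420],1).tolist()) for d in optics.look_for("side","cup1")])
seq([("over",[.452,.398,.12],R(0),.04)])
```

```text
[(0.94, [109.9, 266.8, 139.2, 294.9]), (0.2, [200.3, 196.9, 287.8, 272.8])]
[(0.88, [271.3, 176.5, 298.5, 205.2]), (0.69, [299.2, 382.0, 332.5, 419.7]), (0.6, [273.5, 150.4, 297.2, 177.8])]
over SHIFT x13 [0.0049, 0.0462, 0.0094]
```

Call:
jog_arm([
  [0.0049,0.0462,0.0094,0,0,0,1],
  [0.0049,0.0462,0.0094,0,0,0,1],
  [0.0049,0.0462,0.0094,0,0,0,1],
  [0.0049,0.0462,0.0094,0,0,0,1],
  [0.0049,0.0462,0.0094,0,0,0,1],
  [0.0049,0.0462,0.0094,0,0,0,1],
  [0.0049,0.0462,0.0094,0,0,0,1],
  [0.0049,0.0462,0.0094,0,0,0,1],
  [0.0049,0.0462,0.0094,0,0,0,1],
  [0.0049,0.0462,0.0094,0,0,0,1],
  [0.0049,0.0462,0.0094,0,0,0,1],
  [0.0049,0.0462,0.0094,0,0,0,1],
  [0.0049,0.0462,0.0094,0,0,0,1],
  [0,0,0,0,0,0,1],
  [0,0,0,0,0,0,1],
])

```text
clock: 44.35
ee_pos: [0.4513, 0.3974, 0.119]
tool_rot: [[-0.996, -0.087, 0.004], [-0.087, 0.996, -0.002], [-0.004, -0.003, -1.0]]
wrist_force: [-0.4, -0.4, 1.0]
gripper_width: 1.0
grip_force: 0.0
```

Run:
```python
from h import *
m=optics.camera_model("wrist"); im=optics.grab_frame("wrist")
for d in optics.masks_of("wrist","cup1"):
    M=d["region"]; ys,xs=np.nonzero(M); print(round(d["conf"],2),xs.min(),xs.max(),ys.min(),ys.max(),atz("wrist",(xs.mean(),ys.mean()),.055,m))
c=(.452,.398)
seq([("over",[*c,.10],R(0),.03),("down",[*c,.029],R(0),.03)])
```

```text
0.95 236 326 169 271 [0.4496 0.4001 0.055 ]
over SHIFT x1 [0.0001, 0.002, 0.0241]
down SHIFT x3 [0.0, 0.0, 0.0296]
```

Call:
jog_arm([
  [0,0.002,0.0241,0,0,0,1],
  [0,0,0.0296,0,0,0,1],
  [0,0,0.0296,0,0,0,1],
  [0,0,0.0296,0,0,0,1],
  [0,0,0,0,0,0,1],
  [0,0,0,0,0,0,-1],
  [0,0,0,0,0,0,-1],
  [0,0,0,0,0,0,-1],
  [0,0,0,0,0,0,-1],
  [0,0,0,0,0,0,-1],
  [0,0,0,0,0,0,-1],
  [0,0,0,0,0,0,-1],
  [0,0,-0.02,0,0,0,-1],
  [0,0,-0.055,0,0,0,-1],
  [0,0,-0.055,0,0,0,-1],
  [0,0,-0.055,0,0,0,-1],
  [0,0,-0.055,0,0,0,-1],
  [0,0,-0.03,0,0,0,-1],
  [0,0,0,0,0,0,-1],
])

```text
clock: 46.35
ee_pos: [0.4533, 0.4006, 0.2493]
tool_rot: [[-0.996, -0.086, 0.01], [-0.086, 0.996, 0.002], [-0.01, 0.001, -1.0]]
wrist_force: [0.7, 1.2, -1.3]
gripper_width: 0.725
grip_force: 34.0
```

Run:
```python
from h import *
L=lean(25)
seq([("pre",TIP[3]+.07*L,R(25),.043)])
```

```text
pre ROT x4 [0.0001, -0.0339, 0.0001]
pre SHIFT x9 [-0.0043, -0.0527, 0.0084]
```

Call:
jog_arm([
  [0,0,0,0,-0.0343,0,-1],
  [0,0,0,0,-0.0343,0,-1],
  [0,0,0,0,-0.0343,0,-1],
  [0,0,0,0,-0.0343,0,-1],
  [-0.0043,-0.0527,0.0084,0,0,0,-1],
  [-0.0043,-0.0527,0.0084,0,0,0,-1],
  [-0.0043,-0.0527,0.0084,0,0,0,-1],
  [-0.0043,-0.0527,0.0084,0,0,0,-1],
  [-0.0043,-0.0527,0.0084,0,0,0,-1],
  [-0.0043,-0.0527,0.0084,0,0,0,-1],
  [-0.0043,-0.0527,0.0084,0,0,0,-1],
  [-0.0043,-0.0527,0.0084,0,0,0,-1],
  [-0.0043,-0.0527,0.0084,0,0,0,-1],
  [0,0,0,0,0,0,-1],
  [0,0,0,0,0,0,-1],
])

```text
clock: 47.85
ee_pos: [0.5368, 0.0246, 0.2027]
tool_rot: [[-0.905, -0.083, 0.418], [-0.077, 0.997, 0.032], [-0.419, -0.003, -0.908]]
wrist_force: [1.0, -0.3, -2.3]
gripper_width: 0.725
grip_force: 34.0
```

Run:
```python
from h import *
L=lean(25)
seq([("pre",TIP[3]+.065*L,R(25),.04),("slide",TIP[3]-.03*L,R(25),.02)])
```

```text
pre SHIFT x1 [-0.0052, 0.0028, 0.0022]
slide SHIFT x5 [0.0, 0.0, 0.0238]
```

Call:
jog_arm([
  [-0.0055,0.0028,0.0022,0,-0.0015,0,-1],
  [0,0,0,0,0,0,-1],
  [0,0,0.0238,0,0,0,-1],
  [0,0,0.0238,0,0,0,-1],
  [0,0,0.0238,0,0,0,-1],
  [0,0,0.0238,0,0,0,-1],
  [0,0,0.0238,0,0,0,-1],
  [0,0,0.0025,0,0,0,-1],
  [0,0,0.002,0,0,0,-1],
  [0,0,0,0,0,0,-1],
])

```text
clock: 48.85
ee_pos: [0.5841, 0.0323, 0.1151]
tool_rot: [[-0.901, -0.087, 0.424], [-0.08, 0.996, 0.034], [-0.426, -0.003, -0.905]]
wrist_force: [-0.6, 0.6, -2.2]
gripper_width: 0.72
grip_force: 34.1
```

Call:
jog_arm([
  [0,0,0.002,0,0,0,-1],
  [0,0,0.002,0,0,0,-1],
  [0,0,0,0,0,0,-1],
])

```text
clock: 49.15
ee_pos: [0.5854, 0.0321, 0.1138]
tool_rot: [[-0.901, -0.086, 0.426], [-0.079, 0.996, 0.034], [-0.427, -0.003, -0.904]]
wrist_force: [-19.5, 0.8, 25.3]
gripper_width: 0.725
grip_force: 34.0
```

Call:
jog_arm([
  [0,0,-0.0015,0,0,0,-1],
  [0,0,0,0,0,0,0.55],
  [0,0,0,0,0,0,0.7],
  [0,0,0,0,0,0,1],
  [0,0,0,0,0,0,1],
  [0,0,0,0,0,0,1],
  [0,0,0,0,0,0,1],
  [0,0,-0.02,0,0,0,1],
  [0,0,-0.035,0,0,0,1],
  [0,0,-0.045,0,0,0,1],
  [0,0,-0.045,0,0,0,1],
  [0,0,0,0,0.0346,0,1],
  [0,0,0,0,0.0346,0,1],
  [0,0,0,0,0.0346,0,1],
  [0,0,0,0,0.0346,0,1],
  [0.045,0,0,0,0,0,1],
  [0.045,0.03,0,0,0,0,1],
  [0.045,0.03,0,0,0,0,1],
  [0,0.03,0,0,0,0,1],
  [0,0,0,0,0,0,1],
])

```text
clock: 51.15
ee_pos: [0.4209, 0.0921, 0.217]
tool_rot: [[-0.996, -0.088, 0.005], [-0.088, 0.996, -0.002], [-0.004, -0.003, -1.0]]
wrist_force: [0.7, 0.1, 0.3]
gripper_width: 0.996
grip_force: 0.0
```

Run:
```python
from h import *
print(get_obs()["ee_pos"])
a=optics.grab_frame("top")[:,:,::-1]
pt=lambda n,t:[(round(d["conf"],2),np.round(np.array(d["point"])*[560,420],1).tolist()) for d in optics.place_of(n,t)]
for t in("cup1_floor","start_top","cover_tab","cover_hinge"): print(t,pt("top",t))
s=optics.grab_frame("side")[:,:,::-1]
for t in("cup1_floor","start_top","cover_tab","cover_hinge"): print(t,pt("side",t))
cv2.imwrite("pics/c5.png",np.hstack([cv2.resize(a[180:280,190:390],(480,240),interpolation=cv2.INTER_CUBIC),cv2.resize(s[140:310,230:380],(212,240),interpolation=cv2.INTER_CUBIC)]))
```

```text
[0.4209 0.0921 0.217 ]
cup1_floor [(0.86, [268.8, 226.4]), (0.48, [310.2, 224.3])]
start_top [(0.16, [287.9, 232.5])]
cover_tab []
cover_hinge [(0.9, [218.4, 202.9])]
cup1_floor [(0.9, [284.4, 212.9])]
start_top []
cover_tab [(0.62, [293.2, 268.2]), (0.47, [279.0, 229.7])]
cover_hinge [(0.66, [244.5, 259.8])]
```

View pics/c5.png

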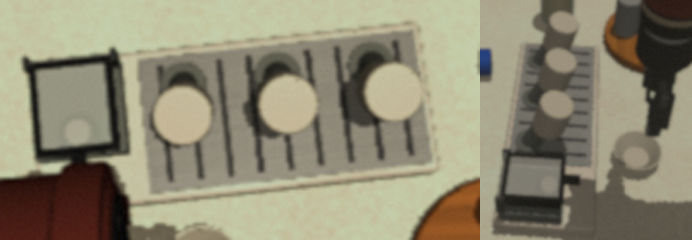

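All three cups hang on their pegs, with bases at crop (182,114), (288,102) and (393,91), each about 1 cm from its tip or closer. The cover is shut. Next I'll pinch the tab.

Run:
```python
from h import *
for c,k in(((182,114),3),((288,102),2),((393,91),1)):
    p=atz("top",((c[0]+.5)/2.4-.5+190,(c[1]+.5)/2.4-.5+180),.149); print(k,p-TIP[k])
t=np.array([.522,.1401,0.])
seq([("over",t+[0,0,.14],R(0),.035),("down",t+[0,0,.0825],R(0),.03)])
th=np.linspace(0,1.80,19); r=.116/.8
print(np.round(np.c_[r*np.diff(np.cos(th)),-r*np.diff(np.sin(th))],4).tolist())
```

```text
3 [0.0005 0.0014 0.005 ]
2 [0.0014 0.0007 0.005 ]
1 [0.0013 0.0006 0.005 ]
over SHIFT x4 [-0.0325, 0.0129, 0.024]
down SHIFT x2 [0.0, 0.0, 0.0359]
[[-0.0007, -0.0145], [-0.0022, -0.0143], [-0.0036, -0.014], [-0.005, -0.0136], [-0.0063, -0.0131], [-0.0076, -0.0124], [-0.0088, -0.0115], [-0.0099, -0.0106], [-0.0109, -0.0096], [-0.0118, -0.0084], [-0.0126, -0.0072], [-0.0132, -0.0059], [-0.0138, -0.0046], [-0.0141, -0.0032], [-0.0144, -0.0017], [-0.0145, -0.0003], [-0.0144, 0.0011], [-0.0143, 0.0026]]
```

Call:
jog_arm([
  [-0.0325,0.0129,0.024,0,0,0,-0.2],
  [-0.0325,0.0129,0.024,0,0,0,-0.2],
  [-0.0325,0.0129,0.024,0,0,0,-0.2],
  [-0.0325,0.0129,0.024,0,0,0,-0.2],
  [0,0,0,0,0,0,-0.2],
  [0,0,0,0,0,0,-0.2],
  [0,0,0,0,0,0,-0.2],
], newtons=25)

```text
clock: 52.35
ee_pos: [0.5218, 0.1399, 0.1409]
tool_rot: [[-0.996, -0.086, 0.004], [-0.086, 0.996, -0.003], [-0.004, -0.003, -1.0]]
wrist_force: [1.0, -0.7, -0.4]
gripper_width: 0.4
grip_force: 0.0
```

Run:
```python
from h import *
t=np.array([.522,.1401,0.])
m=optics.camera_model("wrist"); w=optics.grab_frame("wrist")
print("tab pred",proj("wrist",[.525,.1403,.0985],m),[(round(d["conf"],2),np.round(np.array(d["point"])*[560,420],1).tolist()) for d in optics.place_of("wrist","cover_tab")])
cv2.imwrite("pics/w5.png",w[:,:,::-1])
seq([("down",t+[0,0,.0825],R(0),.03)])
```

```text
tab pred [276.634  240.5844] [(0.85, [279.7, 238.7]), (0.21, [118.8, 242.9])]
down SHIFT x2 [0.0, 0.0001, 0.0368]
```

View pics/w5.png

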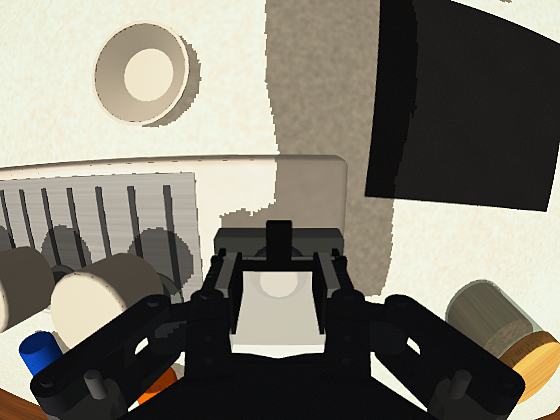

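The tab is centred between the half-open fingers at (279,238), 2–3 px from the prediction. Descend and pinch.

Call:
jog_arm([
  [0,0,0.0368,0,0,0,-0.2],
  [0,0,0.0368,0,0,0,-0.2],
  [0,0,0,0,0,0,-0.2],
  [0,0,0,0,0,0,-1],
  [0,0,0,0,0,0,-1],
  [0,0,0,0,0,0,-1],
  [0,0,0,0,0,0,-1],
  [0,0,0,0,0,0,-1],
  [0,0,0,0,0,0,-1],
], newtons=25)

```text
clock: 53.35
ee_pos: [0.5228, 0.1405, 0.0827]
tool_rot: [[-0.996, -0.086, 0.006], [-0.086, 0.996, -0.002], [-0.005, -0.003, -1.0]]
wrist_force: [-3.9, 3.3, 7.4]
gripper_width: 0.181
grip_force: 29.4
```

Width is about 15.4 mm, so the 16 mm tab is held. First part of the swing.

Call:
jog_arm([
  [-0.0007,0,-0.0145,0,0,0,-1],
  [-0.0022,0,-0.0143,0,0,0,-1],
  [-0.0036,0,-0.014,0,0,0,-1],
  [-0.005,0,-0.0136,0,0,0,-1],
  [-0.0063,0,-0.0131,0,0,0,-1],
  [-0.0076,0,-0.0124,0,0,0,-1],
  [-0.0088,0,-0.0115,0,0,0,-1],
  [-0.0099,0,-0.0106,0,0,0,-1],
])

```text
clock: 54.15
ee_pos: [0.5579, 0.1434, 0.1661]
tool_rot: [[-0.996, -0.086, 0.005], [-0.086, 0.996, -0.003], [-0.005, -0.003, -1.0]]
wrist_force: [2.6, 4.8, -7.2]
gripper_width: 0.177
grip_force: 27.3
```

Call:
jog_arm([
  [-0.0109,0,-0.0096,0,0,0,-1],
  [-0.0118,0,-0.0084,0,0,0,-1],
  [-0.0126,0,-0.0072,0,0,0,-1],
  [-0.0132,0,-0.0059,0,0,0,-1],
  [-0.0138,0,-0.0046,0,0,0,-1],
  [-0.0141,0,-0.0032,0,0,0,-1],
])

```text
clock: 54.75
ee_pos: [0.618, 0.1486, 0.1974]
tool_rot: [[-0.996, -0.086, 0.004], [-0.086, 0.996, -0.003], [-0.004, -0.004, -1.0]]
wrist_force: [-1.1, 2.4, -1.8]
gripper_width: 0.177
grip_force: 27.2
```

Call:
jog_arm([
  [-0.0144,0,-0.0017,0,0,0,-1],
  [-0.0145,0,-0.0003,0,0,0,-1],
  [-0.0144,0,0.0011,0,0,0,-1],
  [-0.0143,0,0.0026,0,0,0,-1],
  [0,0,0,0,0,0,-1],
  [0,0,0,0,0,0,-1],
])

```text
clock: 55.35
ee_pos: [0.6647, 0.1525, 0.1968]
tool_rot: [[-0.996, -0.086, 0.006], [-0.086, 0.996, -0.003], [-0.006, -0.004, -1.0]]
wrist_force: [-1.2, 2.2, 4.9]
gripper_width: 0.179
grip_force: 28.6
```

Call:
jog_arm([
  [0,0,0,0,0,0,-0.3],
  [0,0,0,0,0,0,-0.3],
  [0,0,0,0,0,0,-0.2],
  [0,0,0,0,0,0,-0.2],
  [0,0,-0.02,0,0,0,-0.2],
  [0,0,-0.04,0,0,0,-0.2],
  [0,0,-0.03,0,0,0,-0.2],
  [0.03,0,0,0,0,0,-1],
  [0.045,0,0,0,0,0,-1],
  [0.045,0,0,0,0,0,-1],
  [0,0,0,0,0,0,-1],
  [0,0,0,0,0,0,-1],
])

```text
clock: 56.55
ee_pos: [0.5679, 0.1445, 0.2673]
tool_rot: [[-0.996, -0.086, 0.006], [-0.086, 0.996, -0.003], [-0.005, -0.003, -1.0]]
wrist_force: [0.5, 0.3, -0.9]
gripper_width: 0.003
grip_force: 0.0
```

Run:
```python
from h import *
w=optics.grab_frame("wrist");m=optics.camera_model("wrist")
print([(round(d["conf"],2),np.round(np.array(d["point"])*[560,420],1).tolist(),atz("wrist",np.array(d["point"])*[560,420],.082,m)) for d in optics.place_of("wrist","start_top")])
s=optics.grab_frame("side")
for th in(0,1.8,1.85):
    print(th,proj("side",np.array([.6376,.15,.0945])+.113*(-np.cos(th)*DX+np.sin(th)*UZ)))
print([(round(d["conf"],2),np.round(np.array(d["point"])*[560,420],1).tolist()) for d in optics.place_of("side","cover_tab")])
cv2.imwrite("pics/o1.png",np.hstack([cv2.resize(w,(400,300)),cv2.resize(s[140:320,180:420],(400,300))])[:,:,::-1])
seq([("over",[.5635,.1438,.12],R(0),.03),("touch",[.5635,.1438,.085],R(0),.02)])
```

```text
[(0.61, [276.7, 180.4], array([0.5651, 0.1438, 0.082 ]))]
0 [295.4067 267.0954]
1.8 [230.6887 233.8839]
1.85 [228.1438 234.1391]
[(0.62, [227.0, 235.8])]
over SHIFT x5 [0.0014, -0.0001, 0.0367]
touch SHIFT x2 [0.0, 0.0, 0.0219]
```

View pics/o1.png

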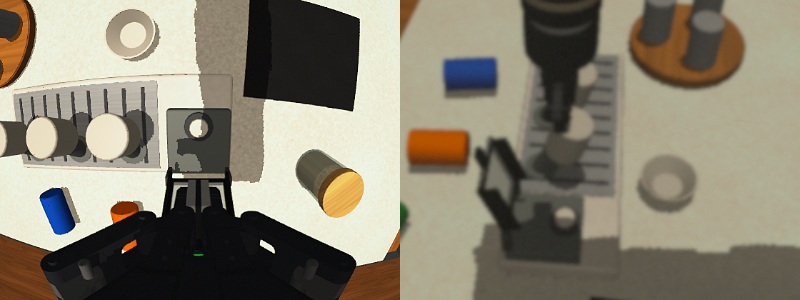

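The cover stands open by itself: its tab is at side (227,236), which matches 1.85 rad. The button shows at (0.565, 0.144). Pressing it.

Call:
jog_arm([
  [0.0012,0,0.0367,0,0,0,-1],
  [0.0011,0,0.0367,0,0,0,-1],
  [0.001,0,0.0367,0,0,0,-1],
  [0.001,0,0.0367,0,0,0,-1],
  [0,0,0.0367,0,0,0,-1],
  [0,0,0.0219,0,0,0,-1],
  [0,0,0.0219,0,0,0,-1],
  [0,0,0,0,0,0,-1],
  [0,0,0.004,0,0,0,-1],
  [0,0,0.004,0,0,0,-1],
  [0,0,0.002,0,0,0,-1],
  [0,0,0,0,0,0,-1],
])

```text
clock: 57.95
ee_pos: [0.5662, 0.1438, 0.0775]
tool_rot: [[-0.996, -0.086, 0.006], [-0.086, 0.996, -0.003], [-0.006, -0.003, -1.0]]
wrist_force: [0.6, -1.0, 4.1]
gripper_width: 0.002
grip_force: 2.0
```

Call:
jog_arm([
  [0,0,0.002,0,0,0,-1],
  [0,0,0.002,0,0,0,-1],
  [0,0,0.001,0,0,0,-1],
  [0,0,0,0,0,0,-1],
])

```text
clock: 58.35
ee_pos: [0.5663, 0.1438, 0.0756]
tool_rot: [[-0.996, -0.086, 0.007], [-0.086, 0.996, -0.003], [-0.007, -0.003, -1.0]]
wrist_force: [-7.6, -1.5, 27.8]
gripper_width: 0.001
grip_force: 14.3
```

Call:
jog_arm([
  [0,0,-0.02,0,0,0,-1],
  [0,0,-0.05,0,0,0,-1],
  [0,0,-0.055,0,0,0,-1],
  [0,0,-0.055,0,0,0,-1],
  [0,0,-0.055,0,0,0,-1],
  [0,0,0,0,0,0,-0.2],
  [0,0,0,0,0,0,-0.2],
])

```text
clock: 59.05
ee_pos: [0.565, 0.1444, 0.2617]
tool_rot: [[-0.996, -0.086, 0.006], [-0.086, 0.996, -0.003], [-0.006, -0.003, -1.0]]
wrist_force: [-0.5, -0.2, -0.6]
gripper_width: 0.33
grip_force: 0.0
```

Run:
```python
from h import *
h=np.array([.6376,.1497,.0945]); p=h+.116*(-np.cos(1.85)*DX+np.sin(1.85)*UZ)-.012*UZ
seq([("over",[p[0],p[1],.27],R(0),.03),("down",p,R(0),.02)])
th=np.linspace(1.85,0,20); r=.116/.8
print(np.round(np.c_[r*np.diff(np.cos(th)),-r*np.diff(np.sin(th))],4).tolist())
```

```text
over ROT x1 [-0.001, 0.002, 0.0004]
over SHIFT x4 [-0.0327, -0.0003, -0.0026]
down SHIFT x4 [0.0, 0.0, 0.0237]
[[0.0137, -0.0032], [0.014, -0.0019], [0.0141, -0.0005], [0.0141, 0.0009], [0.0139, 0.0022], [0.0137, 0.0036], [0.0132, 0.0049], [0.0127, 0.0062], [0.012, 0.0074], [0.0113, 0.0085], [0.0104, 0.0095], [0.0094, 0.0105], [0.0083, 0.0114], [0.0072, 0.0121], [0.006, 0.0128], [0.0047, 0.0133], [0.0034, 0.0137], [0.0021, 0.014], [0.0007, 0.0141]]
```

Call:
jog_arm([
  [-0.0327,0,-0.0026,0,0.002,0,-0.2],
  [-0.0327,0,-0.0026,0,0,0,-0.2],
  [-0.0327,0,-0.0026,0,0,0,-0.2],
  [-0.0327,0,-0.0026,0,0,0,-0.2],
  [0,0,0,0,0,0,-0.2],
  [0,0,0.0237,0,0,0,-0.2],
  [0,0,0.0237,0,0,0,-0.2],
  [0,0,0.0237,0,0,0,-0.2],
  [0,0,0.0237,0,0,0,-0.2],
  [0,0,0,0,0,0,-0.2],
  [0,0,0,0,0,0,-1],
  [0,0,0,0,0,0,-1],
  [0,0,0,0,0,0,-1],
  [0,0,0,0,0,0,-1],
  [0,0,0,0,0,0,-1],
  [0,0,0,0,0,0,-1],
], newtons=25)

```text
clock: 60.65
ee_pos: [0.6676, 0.1529, 0.1924]
tool_rot: [[-0.996, -0.086, -0.004], [-0.086, 0.996, -0.004], [0.005, -0.003, -1.0]]
wrist_force: [-5.1, -1.4, -4.8]
gripper_width: 0.176
grip_force: 27.4
```

Tab pinched again. Swinging back.

Call:
jog_arm([
  [0.0137,0,-0.0032,0,0,0,-1],
  [0.014,0,-0.0019,0,0,0,-1],
  [0.0141,0,-0.0005,0,0,0,-1],
  [0.0141,0,0.0009,0,0,0,-1],
  [0.0139,0,0.0022,0,0,0,-1],
  [0.0137,0,0.0036,0,0,0,-1],
  [0.0132,0,0.0049,0,0,0,-1],
  [0.0127,0,0.0062,0,0,0,-1],
  [0.012,0,0.0074,0,0,0,-1],
])

```text
clock: 61.55
ee_pos: [0.5734, 0.1449, 0.1797]
tool_rot: [[-0.996, -0.086, 0.003], [-0.086, 0.996, -0.003], [-0.003, -0.003, -1.0]]
wrist_force: [-1.7, -0.4, 6.2]
gripper_width: 0.18
grip_force: 28.0
```

Call:
jog_arm([
  [0.0113,0,0.0085,0,0,0,-1],
  [0.0104,0,0.0095,0,0,0,-1],
  [0.0094,0,0.0105,0,0,0,-1],
  [0.0083,0,0.0114,0,0,0,-1],
  [0.0072,0,0.0121,0,0,0,-1],
  [0.006,0,0.0128,0,0,0,-1],
  [0.0047,0,0.0133,0,0,0,-1],
  [0.0034,0,0.0137,0,0,0,-1],
  [0.0021,0,0.014,0,0,0,-1],
  [0,0,0,0,0,0,-1],
])

```text
clock: 62.55
ee_pos: [0.521, 0.1404, 0.0927]
tool_rot: [[-0.996, -0.086, -0.003], [-0.086, 0.996, -0.003], [0.003, -0.002, -1.0]]
wrist_force: [-5.6, 1.4, 2.0]
gripper_width: 0.178
grip_force: 30.1
```

Call:
jog_arm([
  [0,0,0.005,0,0,0,-1],
  [0,0,0.005,0,0,0,-1],
  [0,0,0,0,0,0,-1],
  [0,0,0,0,0,0,-0.4],
  [0,0,0,0,0,0,-0.2],
  [0,0,0,0,0,0,-0.2],
  [0,0,0,0,0,0,-0.2],
  [0,0,-0.02,0,0,0,-0.2],
  [0,0,-0.04,0,0,0,-0.2],
  [0,0,-0.05,0,0,0,-0.2],
  [0,0,-0.05,0,0,0,-0.2],
  [0.04,0,0,0,0,0,-0.2],
  [0.05,0,0,0,0,0,-0.2],
  [0.05,0,0,0,0,0,-0.2],
  [0,0,0,0,0,0,-0.2],
  [0,0,0,0,0,0,-0.2],
])

```text
clock: 64.15
ee_pos: [0.4105, 0.1308, 0.2141]
tool_rot: [[-0.996, -0.086, 0.0], [-0.086, 0.996, -0.003], [0.0, -0.003, -1.0]]
wrist_force: [0.3, 0.1, 0.2]
gripper_width: 0.399
grip_force: 0.0
```

Run:
```python
from h import *
print(get_obs()["ee_pos"],get_obs()["wrist_force"])
s=optics.grab_frame("side"); print("tab shut pred",proj("side",[.525,.1403,.0945]),[(round(d["conf"],2),np.round(np.array(d["point"])*[560,420],1).tolist()) for d in optics.place_of("side","cover_tab")])
print([(round(d["conf"],2),np.round(np.array(d["box"])*[560,420,560,420]).tolist()) for d in optics.look_for("side","cup1")])
cv2.imwrite("pics/f1.png",cv2.resize(s[100:320,180:440],(780,600))[:,:,::-1])
```

```text
[0.4105 0.1308 0.2141] [0.2817 0.0564 0.1756]
tab shut pred [295.4162 267.0565] [(0.79, [295.9, 266.0])]
[(0.83, [275.0, 150.0, 299.0, 176.0]), (0.68, [271.0, 176.0, 296.0, 207.0]), (0.67, [269.0, 205.0, 296.0, 239.0])]
```

View pics/f1.png

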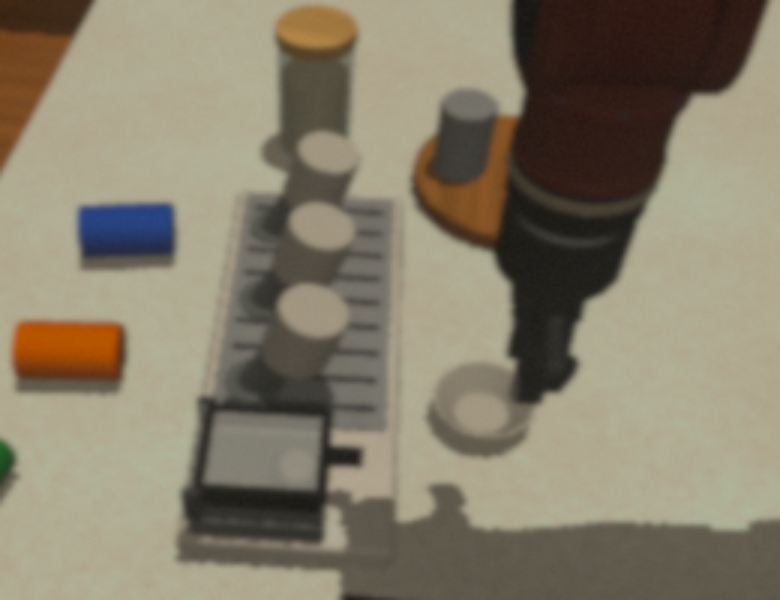

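The cover is shut, with its tab at (295.9,266) against a predicted (295.4,267.1). The three cups hang on the pegs, the beaker in view is upright, and the arm is clear. Handing in.

```bash
python3 -c "
from cell import robot
print(robot.hand_in())"
```

```text
the job is handed in; nothing more can be done
None
```

I finished every step and handed the job in at about 64 s of the 210 s: three beakers on the board, three cups seated on their pegs, and the button pressed with the cover open, then the cover shut again. The hand-in printed no verdict; in the last picture the arm hid two of the beakers, which I last saw upright on the board before the cover was opened.

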